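Dead-weight check of a bench force gauge

ROBOT

A 7-joint arm with a two-finger parallel gripper is mounted at the origin on a cart in front of the work surface, level with it; the furniture and walls round the work are solid. World frame = base frame: x ahead of the robot, y to its left, z up, the work surface at z = 0. Lengths are in mm, angles in rad, forces in N, time in s.
With the tool pointing down it reaches from about 425 to 975 mm from the base axis. Payload 16.7 kg.
Tool frame: the origin (TCP) lies on the front face of the gripper's body, between the roots of the fingers; the fingertips stand 73 mm ahead of it and the grasp point (between the pads) lies 54 mm ahead of it; z points along the fingers, y is the line along which they close (so a half turn about z gives the same grasp; the last joint's range is limited). The gripper opens to 85 mm and grips with 20 to 120 N. Pads are 22 mm wide; open, the fingers measure 114 mm over their backs; the gripper's body (76 mm by 85 mm) begins 54 mm behind the grasp point. The pads swing forward as they close: fully open they stand 13 mm farther back than shut.
Start: joints at [-1.474, 0.426, 0.074, 1.606, -0.034, 1.111, -0.067], TCP at [164.26, 654.675, 303.902] pointing down, gripper open.
Joint ranges: [-2.85, 2.85], [-0.5, 2.14], [-1.23, 1.37], [0.21, 2.46], [-1.02, 4.16], [0.16, 2.05], [-2.73, 2.73]. Speed limits (rad/s): [1.89, 1.89, 2.39, 2.39, 3.01, 3.01, 3.01].

INTERFACE

Orientations are given as a unit quaternion [x, y, z, w].
In Python, from station import readout, imaging, order gives the robot as it stands.
- The arm moves only by the tool move_arm, never from a script. Its argument "increments" is a list of rows, each a list of 7 numbers: the shift along the tool's x, y, z in mm, then the turn, a rotation vector about the tool's x, y, z in degrees, then the opening in per cent of the stroke, from 0 (shut) to 100 (fully open). A call has exactly 5 rows; each row shifts and turns the commanded pose from where the row before left it, along the tool's axes as they then stand; what a row does not reach is not made up. A row lasts 1/8 s, in which the tool goes at most 62.5 mm and 10.7 degrees, less where a joint would pass 70% of its speed; a pose out of reach is approached as far as the arm can. A call is refused whole if a number of a shift passes 62.5 or a number of a turn 10.7, either way. A call with a gripper value outside its range is refused whole. The fingers move at their own pace and stop on an object; the grip force is fixed at half the most. Time passes only in rows, so rows that do not move let the fingers close, or fill a call up. It gives the time, the measured TCP pose, the force, the opening and the grip force at its end, in the units of the state.
- readout.sense(): the state, without advancing time (a new reading comes with each control period).
- imaging.get_image(name): name is "scene" or "top"; returns the picture (400x640x3 uint8, blue, green, red); there is no depth.
- imaging.camera_params(name): a dict with "camera_matrix" (3x3 intrinsics, pixels), "pose" (4x4, takes a point from camera to world coordinates). Camera axes: x right, y down, z forward; pixel columns grow to the right and rows downward; lengths in mm; the calibration is good to about 2 mm. A picture is of the moment at which its call begins. camera_params takes no time and is no camera call.
- order.job_done(): hands the job in; it is judged then, once.
The state is a dict: "clock": time; "joint_pos": joint angles; "qvel": joint speeds; "effort": joint torques, N m; "tcp_pos": TCP position; "orientation": TCP orientation; "contact_force": force on the tool from outside, world axes, zero at the start; "wrist_torque": the same for the moment, N m; "width": finger opening in mm; "grasp_force": force on a finger pad.
Only numpy, scipy, OpenCV 4.12 (cv2) and the standard library are available. Lean on these libraries where they do the work, as an engineer would, in place of code of your own. Each camera call takes 0.05 s, during which the arm holds its last target. There are 200 camera calls.

TASK

Check the dial force gauge with the silver 500 g weight: hang the empty weight hanger by its eye on the gauge's hook and let go, so that it hangs freely for a moment, then set the 500 g weight upright on the hanging pan and leave the gauge carrying both. Work gently: never drive the gauge to the end of its scale, and leave the two brass weights as they stand.

Things in the scene. Friction and masses are not known exactly. Their poses are not given: they have to be found in the camera images.
- gauge_stand: Fixed stand of a dial force gauge. Origin on the bench straight below the hook's bar; +x points from the open working side back to the column, y left, z up. Grey base plate x -60 to +115, y -70 to +70 mm, top 20 mm high; steel column 26 mm thick, 460 mm high, at x = 85.
- gauge_case (a point): Centre of the black gauge case, 415 mm above the bench, straight above the hook: a disc 90 mm across, 44 mm deep (x -22 to +22), white dial and red needle facing -x. A 16 mm bush below it ends 357 mm above the bench. It stands over all that hangs on the hook, so a gripper must lean in from the -x side. Axes as gauge_stand.
- hook_seat (a point): Middle of the level bar of the gauge's steel hook, on the bar's axis, 262 mm above the bench unloaded. Axes as gauge_stand. Bar 8 mm thick along x; its -x end turns up to a free tip (tip's outermost x = -23, top 15 mm above the bar's axis); its +x end (x = 18) bends up and, 43 mm above the bar, back to the shaft at x = 0. Level room for an eye: 27 mm along x.
- gauge_hook (a joint): How far the gauge's hook is pulled down (m): 0 unloaded, 0.020 = end of scale (10 N, one full turn of the needle). Spring 500 N/m, well damped: about 0.005 with the empty hanger, about 0.0147 with hanger and 500 g weight.
- hanger: Loose steel weight hanger, 0.25 kg, standing on its pan. Origin at the centre of the pan's underside, z up. Round pan 88 mm across, floor 5 mm up, rim 9 mm high and 82 mm wide inside. Behind it a flat stem (x 44 to 50, 16 mm wide) rises to z = 167; from its top an arm (z 161 to 167) leads forward to the eye. Handle to the front (-x). Balanced below the eye, empty or loaded.
- hanger_eye (a point): Centre of the hanger's eye, 187 mm above the pan's underside, above the pan's centre: a short steel tube with its axis along the hanger's x, hole 34 mm, outside 44 mm, 12 mm long (x -6 to +6). Axes as hanger. When it hangs, its centre is 13 mm below the axis of the hook's bar.
- hanger_handle (a point): Middle of the hanger's black plastic handle, 78 mm in front (-x) of the pan's centre, 28 mm above the pan's underside. Axes as hanger. A bar 16 mm wide (y), 20 mm deep, 64 mm long, its front end rising by 18 degrees; pinch it across its width.
- weight_500: Silver calibration weight, loose, 0.5 kg, upright, 60 mm tall. Origin at the centre of its underside. Body 43 mm across up to z = 42, above it a knob 23 mm across from z = 42 to 60.
- weight_200: Brass weight, 33 mm across, 50 mm tall, origin at the centre of its underside; a bystander.
- weight_100: Brass weight, 27 mm across, 40 mm tall, origin at the centre of its underside; a bystander.
There are look-alikes about, which are no part of the job. What is shaped like the weight_500 but blue or turquoise is not meant.

How it is judged (in metres and radians):
On the way:
1. the empty hanger hangs by its eye on the gauge's hook, let go (value of joint gauge_hook between 0.0035 and 0.0065 m and distance between hanger_eye and hook_seat below 0.022 m and contact force between the fingers and hanger below 0.1 N and contact force between weight_500 and hanger below 0.05 N), for 0.3 s.
At the end, for the whole second after the job is handed in: The hanger hangs by its eye on the gauge's hook (eye centre within 22 mm of the bar's middle, hanger within 8 degrees of plumb), the 500 g weight stands flat inside the pan's rim, at rest (below 50 mm/s), and the gauge carries both (its hook pulled down 13 to 16.5 mm) (value of joint gauge_hook between 0.013 and 0.0165 m and distance between hanger_eye and hook_seat below 0.022 m and angle between hanger's own z axis and vertical below 0.14 rad and horizontal distance between weight_500 and hanger below 0.03 m and z of weight_500 in the frame of hanger between 0.002 and 0.009 m and angle between the z axis of weight_500 and the z axis of hanger, either way round below 0.1 rad and linear speed of weight_500 below 0.05 m/s); the robot touches nothing.
It fails at once if the gauge is driven to the end of its scale (hook pulled down more than 19 mm) (value of joint gauge_hook above 0.019 m).
It fails at once if a brass weight is displaced by more than 20 mm or tipped over (distance of any of weight_200, weight_100 from where it was at the start of the episode above 0.02 m or angle between any of weight_200, weight_100's own z axis and vertical above 0.5 rad).
It also fails if it takes over 64 s, if anything falls off the work surface, if the arm or the gripper's body presses on something with over 40 N, if the wrist force passes 120 N, or if a joint passes its speed limit or range.

## Working session

There is one attempt and no reset: what is moved stays moved. The work goes in short steps, Python scripts to look and compute and a tool call to move; the robot and the scene stay as the last step left them, time stands still between calls to the robot, and variables do not carry over. Pictures are saved under pics/ and viewed, at most 10 in all, crops included, and the job is handed in when it is done.

Besides the shell and the picture viewer there is one more tool, called after ">>>" as name([rows], argument=value, ...), one row to a line, values as JSON. move_arm: Moves the arm, as the interface text tells. Its arguments: {"type":"object","properties":{"increments":{"type":"array"}},"required":["increments"]}

```bash
mkdir -p pics
python3 - <<'E'
from station import readout, imaging
import cv2,numpy as np
for n in("scene","top"):
    im=imaging.get_image(n); cv2.imwrite(f"pics/{n}0.png",im)
    p=imaging.camera_params(n); print(n,np.round(p["camera_matrix"],1).tolist(),np.round(p["pose"],3).tolist())
s=readout.sense(); print({k:s[k] for k in("clock","tcp_pos","orientation","width","contact_force")})
E
```

```text
scene [[432.2, 0.0, 320.1], [0.0, 432.2, 199.0], [0.0, 0.0, 1.0]] [[0.675, -0.546, 0.497, 14.054], [-0.738, -0.488, 0.466, -371.601], [-0.012, -0.681, -0.732, 1050.041], [0.0, 0.0, 0.0, 1.0]]
top [[465.0, 0.0, 317.7], [0.0, 465.0, 191.3], [0.0, 0.0, 1.0]] [[-0.013, -0.983, 0.185, 263.859], [-1.0, 0.012, -0.005, 142.194], [0.003, -0.185, -0.983, 1697.541], [0.0, 0.0, 0.0, 1.0]]
{'clock': 0.1, 'tcp_pos': array([164.21467262, 654.41055179, 303.27750666]), 'orientation': array([ 1.22625206e-01,  9.92452871e-01, -5.96970045e-04, -2.56543703e-05]), 'width': 85.65393036321545, 'contact_force': array([ 0.46388768, -0.33373945, -0.42314833])}
```

View pics/scene0.png

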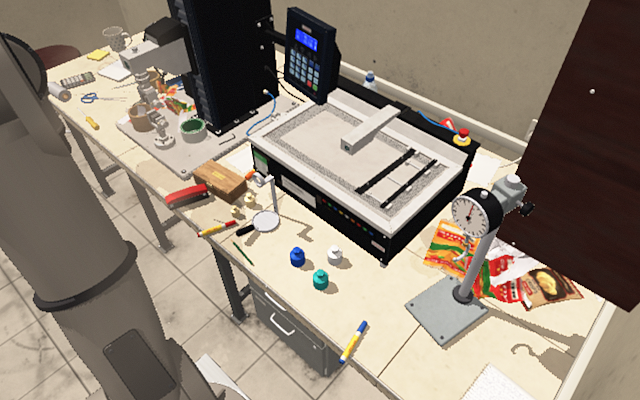

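View pics/top0.png

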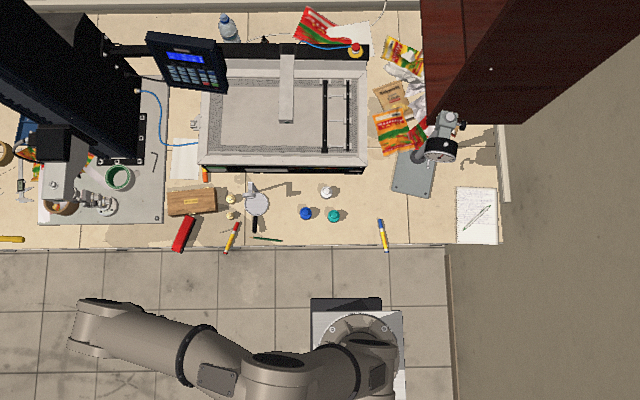

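Scene picture: candidates of the weight's shape are blue (298,256), turquoise (320,279) and silver/white (334,254). The silver one fits the description. The hanger pan is at (265,221) with its eye at about (262,180), the brass weights at about (237,211) and (250,199), and the gauge dial at (474,215). Top picture: silver (326,191), hanger pan (257,204), handle (255,224), gauge (440,148). I'll confirm with one enlarged crop.

```bash
cat > h.py <<'E'
import numpy as np,cv2
from station import readout, imaging
P={n:imaging.camera_params(n) for n in("scene","top")}
def ray(n,uv):
    K=np.array(P[n]["camera_matrix"]);T=np.array(P[n]["pose"])
    d=T[:3,:3]@np.linalg.solve(K,[uv[0],uv[1],1]); return T[:3,3],d/np.linalg.norm(d)
def plane(n,uv,z):
    o,d=ray(n,uv); return o+d*(z-o[2])/d[2]
def tri(a,b):
    A=0;B=0;R=[ray("scene",a),ray("top",b)]
    for o,d in R:
        M=np.eye(3)-np.outer(d,d);A=A+M;B=B+M@o
    p=np.linalg.solve(A,B); return p,[float(np.linalg.norm((np.eye(3)-np.outer(d,d))@(p-o))) for o,d in R]
def proj(n,p):
    T=np.array(P[n]["pose"]);c=T[:3,:3].T@(np.array(p)-T[:3,3]);q=np.array(P[n]["camera_matrix"])@c;return q[:2]/q[2]
E
python3 - <<'E'
import cv2,numpy as np
s=cv2.imread("pics/scene0.png");t=cv2.imread("pics/top0.png")
def c(i,x,y,w,h,k):return cv2.resize(i[y:y+h,x:x+w],None,fx=k,fy=k,interpolation=cv2.INTER_CUBIC)
a=np.vstack([c(s,220,165,130,75,6)[:, :780],c(s,280,235,65,37,0+4)[:,:260].copy() if 0 else c(t,215,170,130,65,6)[:75*2,:780] if 0 else np.zeros((0,780,3),np.uint8)])
cv2.imwrite("pics/c1.png",np.vstack([c(s,222,165,130,60,6)[:300],c(t,215,178,130,50,6)]))
cv2.imwrite("pics/c2.png",np.hstack([c(s,400,175,100,150,4),c(t,380,95,100,150,4)]))
E
```

```text
(no output)
```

View pics/c1.png

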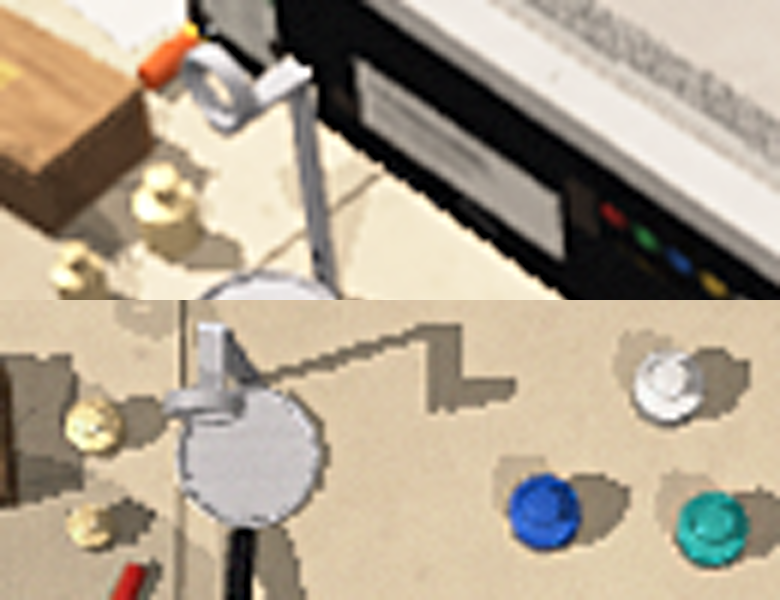

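View pics/c2.png

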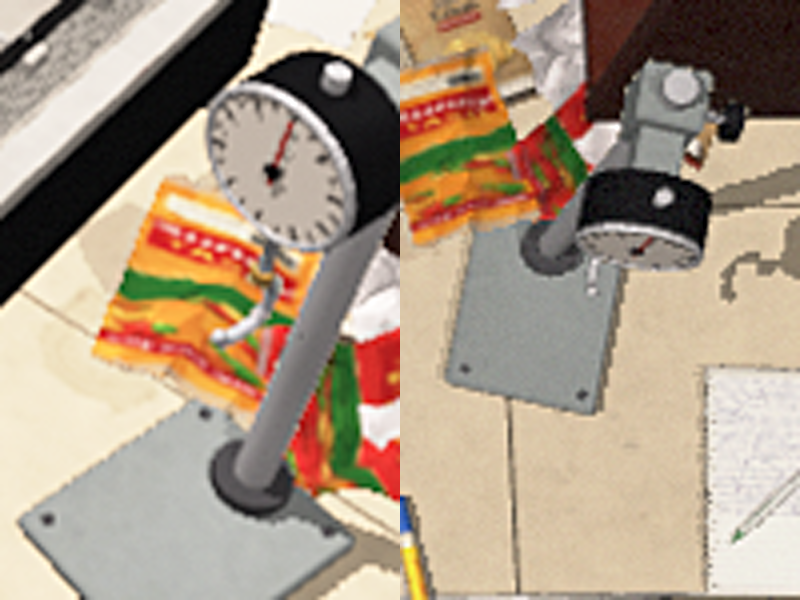

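Crops confirm the silver weight at top (326,192), distinct from blue (305,213) and turquoise (333,216). Hanger eye is at top (249,195) / scene (257,180), the dark handle points to the robot at top (255,222). Hook tip is at scene (455,259) / top (428,167), and the base front corners at top (392,190) and (429,198).

Run:
```python
from h import *
s=cv2.imread("pics/scene0.png");t=cv2.imread("pics/top0.png")
np.set_printoptions(precision=1,suppress=True)
# base outline
def blob(im,seed,tol):
    m=np.zeros((402,642),np.uint8);b=cv2.bilateralFilter(im,5,20,3)
    cv2.floodFill(b,m,seed,0,(tol,)*3,(tol,)*3,4|(255<<8)|cv2.FLOODFILL_MASK_ONLY|cv2.FLOODFILL_FIXED_RANGE)
    m=m[1:-1,1:-1]; m=cv2.morphologyEx(m,cv2.MORPH_OPEN,np.ones((3,3)));c=max(cv2.findContours(m,0,1)[0],key=cv2.contourArea);return c,cv2.contourArea(c)
for n,im,sd in(("top",t,(408,180)),("scene",s,(435,305))):
    c,a=blob(im,sd,22); q=cv2.approxPolyDP(c,3,True)[:,0]
    print(n,a); [print(u,plane(n,u,20)) for u in q]
for n,im,sd in(("top",t,(257,206)),("scene",s,(265,222))):
    c,a=blob(im,sd,30);e=cv2.fitEllipse(c);print("pan",n,a,e,plane(n,e[0],7))
# silver & handle
for n,im,ctr in(("top",t,(326,191)),("scene",s,(334,254))):
    hsv=cv2.cvtColor(im,cv2.COLOR_BGR2HSV);m=((hsv[...,1]<35)&(hsv[...,2]>130)).astype(np.uint8)
    k,l,st,ce=cv2.connectedComponentsWithStats(m);i=l[ctr[1],ctr[0]];x,y,w,h,a=st[i];print("w",n,st[i],ce[i],plane(n,ce[i],30))
m=(t.max(2)<60).astype(np.uint8);m[:, :245]=0;m[:,270:]=0;m[:210]=0;m[240:]=0
k,l,st,ce=cv2.connectedComponentsWithStats(m)
for i in range(1,k):
    if st[i][4]>15:
        print("handle",st[i],ce[i],plane("top",ce[i],38))
print("eye",tri((257.3,180),(249.2,195.5)),"tip",tri((455,259.5),(428.3,167.5)))
print("stemtop",tri((222+303/6,165+72/6),(215+213/6,178+27/6)))
```

```text
top 1222.0
[399 153] [ 721.7 -171.7   20. ]
[392 190] [ 581.5 -139.6   20. ]
[427 197] [ 553.8 -266.8   20. ]
[423 193] [ 568.9 -253.    20. ]
[429 189] [ 583.6 -275.9   20. ]
[433 161] [ 689.4 -296.8   20. ]
[429 161] [ 689.6 -282.    20. ]
[427 169] [ 659.1 -272.8   20. ]
[425 163] [ 682.1 -266.6   20. ]
[410 161] [ 690.5 -211.2   20. ]
[410 151] [ 728.9 -213.2   20. ]
scene 2447.0
[449 275] [ 738.6 -178.4   20. ]
[406 303] [ 586.5 -139.7   20. ]
[440 343] [ 551.1 -265.6   20. ]
[485 311] [ 704.8 -305.8   20. ]
[457 303] [ 676.7 -239.8   20. ]
[451 295] [ 687.1 -215.5   20. ]
[456 280] [ 737.3 -201.2   20. ]
[450 280] [ 726.3 -189.    20. ]
pan top 307.0 ((256.65484619140625, 204.17893981933594), (19.231090545654297, 21.529359817504883), 55.66468811035156) [537.2 358.7   7. ]
pan scene 337.5 ((265.85394287109375, 220.4933319091797), (17.60042381286621, 24.724761962890625), 80.22382354736328) [539.2 358.    7. ]
w top [321 186  11  12 111] [325.9 191.9] [575.7 103.6  30. ]
w scene [327 244  15  20 220] [333.8 253.6] [573.8 103.6  30. ]
handle [253 216   5  17  63] [254.6 224. ] [460.2 361.1  38. ]
eye (array([536.3, 361.3, 186.7]), [1.3500651933426522, 1.3500651933429242]) tip (array([ 604.5, -214.7,  272. ]), [0.10066549394544332, 0.10066549394545878])
stemtop (array([587.7, 359.8, 161.4]), [1.28123100974342, 1.281231009743527])
```

```bash
cat >> h.py <<'E'
from scipy.spatial.transform import Rotation as Rn, Slerp
def rot(yaw,lean):  # tool x back, y left, z down-forward
    y,l=np.radians([yaw,lean]); z=np.array([np.sin(l)*np.cos(y),np.sin(l)*np.sin(y),-np.cos(l)]); Y=np.array([-np.sin(y),np.cos(y),0])
    return Rn.from_matrix(np.c_[np.cross(Y,z),Y,z])
def plan(wps,p=None,R=None):
    """wps: (grasp xyz, yaw, lean, rows, opening)"""
    s=readout.sense()
    if p is None: p=np.array(s["tcp_pos"]);R=Rn.from_quat(s["orientation"])
    k=0
    for g,yaw,lean,n,op in wps:
        R1=rot(yaw,lean);p1=np.array(g)-R1.apply([0,0,54])
        sl=Slerp([0,1],Rn.concatenate([R,R1])); dr=(R.inv()*R1).as_rotvec(degrees=True)/n
        for i in range(n):
            d=sl(i/n).inv().apply((p1-p)/n); k+=1
            print("[",", ".join("%.1f"%v for v in np.r_[d,dr]),",",op,"],",end="\n\n" if k%5==0 else "\n")
        p,R=p1,R1
def st():
    s=readout.sense();R=Rn.from_quat(s["orientation"]);z=R.apply([0,0,1])
    print("t",s["clock"],"tcp",np.round(s["tcp_pos"],1),"grasp",np.round(s["tcp_pos"]+54*z,1),"lean",np.round(np.degrees(np.arccos(-z[2])),1),"yaw",np.round(np.degrees(np.arctan2(-R.apply([0,1,0])[0],R.apply([0,1,0])[1])),1),"F",np.round(s["contact_force"],2),"w",round(s["width"],1),s["grasp_force"],"q",np.round(s["joint_pos"],2))
E
python3 -c "
from h import *
st();plan([((440,360.5,160),0,30,10,100),((460,360.5,65),0,30,5,50)])"
```

```text
t 0.1 tcp [164.2 654.4 303.3] grasp [164.2 654.3 249.3] lean 0.1 yaw -14.1 F [ 0.46 -0.33 -0.42] w 85.7 0.0 q [-1.47  0.43  0.07  1.61 -0.03  1.11 -0.07]
[ -31.3, -22.4, 9.7, -0.4, -3.0, -1.4 , 100 ],
[ -30.2, -23.2, 11.1, -0.4, -3.0, -1.4 , 100 ],
[ -29.0, -24.0, 12.5, -0.4, -3.0, -1.4 , 100 ],
[ -27.7, -24.8, 13.8, -0.4, -3.0, -1.4 , 100 ],
[ -26.4, -25.5, 15.1, -0.4, -3.0, -1.4 , 100 ],

[ -24.9, -26.3, 16.3, -0.4, -3.0, -1.4 , 100 ],
[ -23.4, -27.0, 17.3, -0.4, -3.0, -1.4 , 100 ],
[ -21.8, -27.6, 18.3, -0.4, -3.0, -1.4 , 100 ],
[ -20.2, -28.2, 19.3, -0.4, -3.0, -1.4 , 100 ],
[ -18.5, -28.8, 20.1, -0.4, -3.0, -1.4 , 100 ],

[ 6.0, 0.0, 18.5, 0.0, 0.0, 0.0 , 50 ],
[ 6.0, 0.0, 18.5, 0.0, 0.0, 0.0 , 50 ],
[ 6.0, 0.0, 18.5, 0.0, 0.0, 0.0 , 50 ],
[ 6.0, 0.0, 18.5, 0.0, 0.0, 0.0 , 50 ],
[ 6.0, 0.0, 18.5, 0.0, 0.0, 0.0 , 50 ],
```

>>> move_arm([
  [-31.3, -22.4, 9.7, -0.4, -3.0, -1.4, 100],
  [-30.2, -23.2, 11.1, -0.4, -3.0, -1.4, 100],
  [-29, -24, 12.5, -0.4, -3.0, -1.4, 100],
  [-27.7, -24.8, 13.8, -0.4, -3.0, -1.4, 100],
  [-26.4, -25.5, 15.1, -0.4, -3.0, -1.4, 100],
])

```text
clock: 0.72
tcp_pos: [289.5, 507.0, 255.1]
orientation: [0.06, 0.989, 0.001, 0.132]
contact_force: [0.3, 1.4, 0.1]
width: 85.4
grasp_force: 0.0
```

>>> move_arm([
  [-24.9, -26.3, 16.3, -0.4, -3.0, -1.4, 100],
  [-23.4, -27, 17.3, -0.4, -3.0, -1.4, 100],
  [-21.8, -27.6, 18.3, -0.4, -3.0, -1.4, 100],
  [-20.2, -28.2, 19.3, -0.4, -3.0, -1.4, 100],
  [-18.5, -28.8, 20.1, -0.4, -3.0, -1.4, 50],
])

```text
clock: 1.35
tcp_pos: [414.4, 360.7, 206.8]
orientation: [-0.003, 0.965, 0.003, 0.261]
contact_force: [1.3, 0.7, -0.5]
width: 70.0
grasp_force: 0.0
```

```bash
python3 -c "
from h import *
st();plan([((461,360.5,75),0,30,5,50),((461,360.5,32),0,30,5,50)])"
```

```text
t 1.35 tcp [414.4 360.7 206.8] grasp [441.6 361.1 160.1] lean 30.2 yaw 0.4 F [ 1.31  0.72 -0.51] w 70.0 0.0 q [-1.38  0.27  0.38  2.22  0.77  0.5  -0.11]
[ 5.2, -0.1, 16.7, 0.1, 0.0, 0.0 , 50 ],
[ 5.2, -0.1, 16.7, 0.1, 0.0, 0.0 , 50 ],
[ 5.1, -0.1, 16.7, 0.1, 0.0, 0.0 , 50 ],
[ 5.1, -0.1, 16.7, 0.1, 0.0, 0.0 , 50 ],
[ 5.1, -0.1, 16.7, 0.1, 0.0, 0.0 , 50 ],

[ 4.3, 0.0, 7.4, 0.0, 0.0, 0.0 , 50 ],
[ 4.3, 0.0, 7.4, 0.0, 0.0, 0.0 , 50 ],
[ 4.3, 0.0, 7.4, 0.0, 0.0, 0.0 , 50 ],
[ 4.3, 0.0, 7.4, 0.0, 0.0, 0.0 , 50 ],
[ 4.3, 0.0, 7.4, 0.0, 0.0, 0.0 , 50 ],
```

>>> move_arm([
  [5.2, 0, 16.7, 0, 0, 0, 50],
  [5.2, 0, 16.7, 0, 0, 0, 50],
  [5.1, -0.1, 16.7, 0, 0, 0, 50],
  [5.1, -0.1, 16.7, 0, 0, 0, 50],
  [5.1, -0.1, 16.7, 0, 0, 0, 50],
])

```text
clock: 1.98
tcp_pos: [433.6, 361.8, 121.3]
orientation: [-0.002, 0.966, 0.002, 0.26]
contact_force: [-1.4, 0.3, -0.1]
width: 42.7
grasp_force: 0.0
```

>>> move_arm([
  [4.3, 0, 7.4, 0, 0, 0, 50],
  [4.3, 0, 7.4, 0, 0, 0, 50],
  [4.3, 0, 7.4, 0, 0, 0, 50],
  [4.3, 0, 7.4, 0, 0, 0, 50],
  [4.3, 0, 7.4, 0, 0, 0, 50],
])

```text
clock: 2.6
tcp_pos: [433.4, 362.3, 79.0]
orientation: [-0.002, 0.965, 0.003, 0.26]
contact_force: [0.2, 0.4, -0.5]
width: 42.7
grasp_force: 0.0
```

Run:
```python
from h import *
st()
s=imaging.get_image("scene");t=imaging.get_image("top")
c=lambda i,x,y:cv2.resize(i[y:y+80,x:x+100],None,fx=4,fy=4,interpolation=cv2.INTER_CUBIC)
cv2.imwrite("pics/g1.png",np.hstack([c(s,200,165),c(t,215,170)]))
```

```text
t 2.6 tcp [433.4 362.3  79. ] grasp [460.6 362.7  32.3] lean 30.2 yaw 0.3 F [ 0.24  0.39 -0.49] w 42.7 0.0 q [-1.44  0.59  0.52  2.25  1.15  0.17 -0.59]
```

View pics/g1.png

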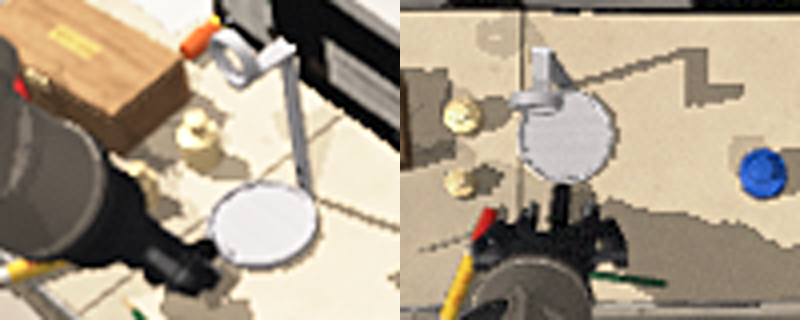

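The fingers straddle the black handle (top crop x≈560), and the brass weights are clear. Closing.

>>> move_arm([
  [0, -1.5, 0, 0, 0, 0, 50],
  [0, 0, 0, 0, 0, 0, 5],
  [0, 0, 0, 0, 0, 0, 5],
  [0, 0, 0, 0, 0, 0, 5],
  [0, 0, 0, 0, 0, 0, 5],
])

```text
clock: 3.32
tcp_pos: [433.7, 360.8, 79.5]
orientation: [-0.002, 0.965, 0.003, 0.261]
contact_force: [-3.1, 0.1, 7.3]
width: 15.0
grasp_force: 59.6
```

```bash
python3 -c "
from h import *
st()"
```

```text
t 3.325 tcp [433.7 360.8  79.5] grasp [460.9 361.1  32.9] lean 30.2 yaw 0.3 F [-3.11  0.06  7.35] w 15.0 59.588854908943176 q [-1.44  0.59  0.52  2.26  1.16  0.18 -0.59]
```

Run:
```python
from h import *
yaw=-14;c,s_=np.cos(np.radians(yaw)),np.sin(np.radians(yaw))
seat=np.array([623.5,-219]);pre=seat+(-60-77)*np.array([c,s_]);print(pre)
plan([((461,361,150),0,30,5,5),((*pre,150),yaw,30,15,5)])
```

```text
[ 490.5694855 -185.8567003]
[ -11.8, 0.2, -20.2, 0.1, 0.0, 0.0 , 5 ],
[ -11.8, 0.1, -20.2, 0.1, 0.0, 0.0 , 5 ],
[ -11.8, 0.1, -20.2, 0.1, 0.0, 0.0 , 5 ],
[ -11.8, 0.1, -20.3, 0.1, 0.0, 0.0 , 5 ],
[ -11.8, 0.1, -20.3, 0.1, 0.0, 0.0 , 5 ],

[ -1.8, -36.0, 1.0, 0.5, 0.0, 0.8 , 5 ],
[ -2.3, -36.0, 1.3, 0.5, 0.0, 0.8 , 5 ],
[ -2.8, -35.9, 1.6, 0.5, 0.0, 0.8 , 5 ],
[ -3.3, -35.9, 1.9, 0.5, 0.0, 0.8 , 5 ],
[ -3.8, -35.8, 2.2, 0.5, 0.0, 0.8 , 5 ],

[ -4.3, -35.7, 2.5, 0.5, 0.0, 0.8 , 5 ],
[ -4.8, -35.7, 2.8, 0.5, 0.0, 0.8 , 5 ],
[ -5.3, -35.6, 3.1, 0.5, 0.0, 0.8 , 5 ],
[ -5.8, -35.5, 3.3, 0.5, 0.0, 0.8 , 5 ],
[ -6.3, -35.3, 3.6, 0.5, 0.0, 0.8 , 5 ],

[ -6.8, -35.2, 3.9, 0.5, 0.0, 0.8 , 5 ],
[ -7.3, -35.1, 4.2, 0.5, 0.0, 0.8 , 5 ],
[ -7.8, -34.9, 4.5, 0.5, 0.0, 0.8 , 5 ],
[ -8.3, -34.8, 4.8, 0.5, 0.0, 0.8 , 5 ],
[ -8.8, -34.6, 5.1, 0.5, 0.0, 0.8 , 5 ],
```

Run:
```python
from h import *
plan([((461,361,95),0,30,3,5),((505,361,220),0,30,7,5),((505,-189.5,220),-14,30,15,5)])
```

```text
[ -10.5, 0.2, -17.9, 0.1, 0.1, 0.0 , 5 ],
[ -10.5, 0.1, -17.9, 0.1, 0.1, 0.0 , 5 ],
[ -10.5, 0.1, -17.9, 0.1, 0.1, 0.0 , 5 ],
[ -14.4, 0.0, -12.3, 0.0, 0.0, 0.0 , 5 ],
[ -14.4, 0.0, -12.3, 0.0, 0.0, 0.0 , 5 ],

[ -14.4, 0.0, -12.3, 0.0, 0.0, 0.0 , 5 ],
[ -14.4, 0.0, -12.3, 0.0, 0.0, 0.0 , 5 ],
[ -14.4, 0.0, -12.3, 0.0, 0.0, 0.0 , 5 ],
[ -14.4, 0.0, -12.3, 0.0, 0.0, 0.0 , 5 ],
[ -14.4, 0.0, -12.3, 0.0, 0.0, 0.0 , 5 ],

[ -0.0, -36.3, 0.0, 0.5, 0.0, 0.8 , 5 ],
[ -0.6, -36.3, 0.3, 0.5, 0.0, 0.8 , 5 ],
[ -1.1, -36.2, 0.6, 0.5, 0.0, 0.8 , 5 ],
[ -1.6, -36.2, 0.9, 0.5, 0.0, 0.8 , 5 ],
[ -2.1, -36.2, 1.2, 0.5, 0.0, 0.8 , 5 ],

[ -2.6, -36.1, 1.5, 0.5, 0.0, 0.8 , 5 ],
[ -3.1, -36.1, 1.8, 0.5, 0.0, 0.8 , 5 ],
[ -3.6, -36.0, 2.1, 0.5, 0.0, 0.8 , 5 ],
[ -4.1, -36.0, 2.4, 0.5, 0.0, 0.8 , 5 ],
[ -4.6, -35.9, 2.7, 0.5, 0.0, 0.8 , 5 ],

[ -5.1, -35.8, 3.0, 0.5, 0.0, 0.8 , 5 ],
[ -5.6, -35.7, 3.3, 0.5, 0.0, 0.8 , 5 ],
[ -6.1, -35.6, 3.5, 0.5, 0.0, 0.8 , 5 ],
[ -6.6, -35.4, 3.8, 0.5, 0.0, 0.8 , 5 ],
[ -7.1, -35.3, 4.1, 0.5, 0.0, 0.8 , 5 ],
```

>>> move_arm([
  [-10.5, 0, -17.9, 0, 0, 0, 5],
  [-10.5, 0, -17.9, 0, 0, 0, 5],
  [-10.5, 0, -17.9, 0, 0, 0, 5],
  [-14.4, 0, -12.3, 0, 0, 0, 5],
  [-14.4, 0, -12.3, 0, 0, 0, 5],
])

```text
clock: 3.95
tcp_pos: [446.3, 360.0, 177.8]
orientation: [-0.002, 0.966, 0.003, 0.26]
contact_force: [0.3, -0.1, -2.8]
width: 15.2
grasp_force: 58.8
```

>>> move_arm([
  [-14.4, 0, -12.3, 0, 0, 0, 5],
  [-14.4, 0, -12.3, 0, 0, 0, 5],
  [-14.4, 0, -12.3, 0, 0, 0, 5],
  [-14.4, 0, -12.3, 0, 0, 0, 5],
  [-14.4, 0, -12.3, 0, 0, 0, 5],
])

```text
clock: 4.58
tcp_pos: [477.6, 359.6, 267.0]
orientation: [-0.002, 0.966, 0.002, 0.26]
contact_force: [0.6, 0.1, -2.0]
width: 14.9
grasp_force: 58.8
```

Run:
```python
from h import *
st()
plan([((505,20,220),-9,30,10,5),((505,-110,150),-14,30,5,5)])
```

```text
t 4.575 tcp [477.6 359.6 267. ] grasp [504.8 359.9 220.3] lean 30.1 yaw 0.3 F [ 0.65  0.05 -2.02] w 14.9 58.76344621181488 q [-1.14  0.22  0.23  2.08  0.66  0.61  0.15]
[ 0.0, -33.5, -0.1, 0.5, 0.0, 0.8 , 5 ],
[ -0.4, -33.5, 0.1, 0.5, 0.0, 0.8 , 5 ],
[ -0.9, -33.5, 0.4, 0.5, 0.0, 0.8 , 5 ],
[ -1.4, -33.5, 0.7, 0.5, 0.0, 0.8 , 5 ],
[ -1.8, -33.5, 1.0, 0.5, 0.0, 0.8 , 5 ],

[ -2.3, -33.4, 1.3, 0.5, 0.0, 0.8 , 5 ],
[ -2.7, -33.4, 1.6, 0.5, 0.0, 0.8 , 5 ],
[ -3.2, -33.3, 1.8, 0.5, 0.0, 0.8 , 5 ],
[ -3.7, -33.3, 2.1, 0.5, 0.0, 0.8 , 5 ],
[ -4.1, -33.2, 2.4, 0.5, 0.0, 0.8 , 5 ],

[ 3.5, -25.2, 14.2, 0.5, 0.0, 0.9 , 5 ],
[ 3.1, -25.1, 14.4, 0.5, 0.0, 0.9 , 5 ],
[ 2.7, -25.1, 14.6, 0.5, 0.0, 0.9 , 5 ],
[ 2.3, -25.0, 14.8, 0.5, 0.0, 0.9 , 5 ],
[ 1.9, -24.9, 15.0, 0.5, 0.0, 0.9 , 5 ],
```

>>> move_arm([
  [0, -33.5, 0, 0.5, 0, 0.8, 5],
  [-0.4, -33.5, 0.1, 0.5, 0, 0.8, 5],
  [-0.9, -33.5, 0.4, 0.5, 0, 0.8, 5],
  [-1.4, -33.5, 0.7, 0.5, 0, 0.8, 5],
  [-1.8, -33.5, 1, 0.5, 0, 0.8, 5],
])

```text
clock: 5.2
tcp_pos: [477.9, 190.6, 266.4]
orientation: [0.038, 0.965, -0.01, 0.26]
contact_force: [0.6, -0.4, -2.0]
width: 15.3
grasp_force: 58.8
```

>>> move_arm([
  [-2.3, -33.4, 1.3, 0.5, 0, 0.8, 5],
  [-2.7, -33.4, 1.6, 0.5, 0, 0.8, 5],
  [-3.2, -33.3, 1.8, 0.5, 0, 0.8, 5],
  [-3.7, -33.3, 2.1, 0.5, 0, 0.8, 5],
  [-4.1, -33.2, 2.4, 0.5, 0, 0.8, 5],
])

```text
clock: 5.82
tcp_pos: [477.8, 22.6, 266.6]
orientation: [0.077, 0.962, -0.022, 0.259]
contact_force: [0.5, -0.5, -2.0]
width: 15.1
grasp_force: 58.8
```

Run:
```python
from h import *
st()
plan([((505,-110,113.5),-14,30,5,5)])
s=imaging.get_image("scene");t=imaging.get_image("top")
cv2.imwrite("pics/m_s.png",s);cv2.imwrite("pics/m_t.png",t)
u=[tuple(map(int,proj(n,(582,10,374)))) for n in("scene","top")];print(u)
c=lambda i,u:cv2.resize(i[max(u[1]-40,0):u[1]+70,max(0,u[0]-50):u[0]+50],(400,440),interpolation=cv2.INTER_CUBIC)
cv2.imwrite("pics/m.png",np.hstack([c(s,u[0]),c(t,u[1])]))
```

```text
t 5.825 tcp [477.8  22.6 266.6] grasp [504.6  18.2 219.9] lean 30.2 yaw -9.2 F [ 0.53 -0.48 -2.01] w 15.1 58.8025027513504 q [-0.83 -0.06  0.51  2.38  0.69  0.42  0.52]
[ 7.1, -24.8, 20.5, 0.5, 0.0, 0.8 , 5 ],
[ 6.7, -24.8, 20.7, 0.5, 0.0, 0.8 , 5 ],
[ 6.3, -24.7, 20.9, 0.5, 0.0, 0.8 , 5 ],
[ 5.9, -24.6, 21.2, 0.5, 0.0, 0.8 , 5 ],
[ 5.6, -24.5, 21.4, 0.5, 0.0, 0.8 , 5 ],

[(369, 182), (360, 167)]
```

View pics/m.png

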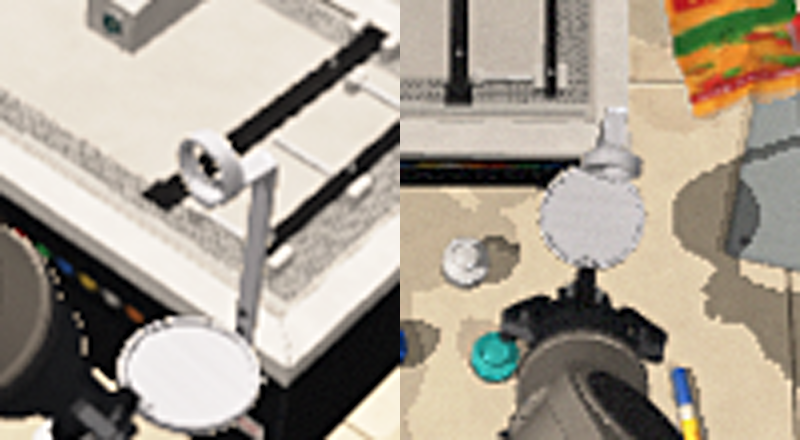

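Run:
```python
from h import *
np.set_printoptions(precision=1,suppress=True)
print("eye",tri((319+211/4,142+166/4),(310+(611-400)/4,127+160/4)))
for n,im,sd in(("top",cv2.imread("pics/m_t.png"),(358,181)),("scene",cv2.imread("pics/m_s.png"),(366,234))):
    m=np.zeros((402,642),np.uint8);cv2.floodFill(im,m,sd,0,(30,)*3,(30,)*3,4|(255<<8)|cv2.FLOODFILL_MASK_ONLY|cv2.FLOODFILL_FIXED_RANGE)
    c=max(cv2.findContours(m[1:-1,1:-1],0,1)[0],key=cv2.contourArea);e=cv2.fitEllipse(c);print(n,e);
    if n=="top":a=e[0]
    else: print("pan",tri(e[0],a))
```

```text
eye (array([582.6,   3.7, 376.1]), [1.3298345697726475, 1.3298345697726914])
top ((289.2691650390625, 118.51477813720703), (217.15879821777344, 239.43240356445312), 146.37692260742188)
scene ((367.0302734375, 235.50547790527344), (23.760658264160156, 32.112091064453125), 95.93706512451172)
pan (array([1014.4,  271.8, -441.4]), [13.895182119397495, 13.895182119397674])
```

Run:
```python
from h import *
print("pan",tri((366.8,235),(358,180.9)))
plan([((505,-110,113.5),-14,30,5,5)])
```

```text
pan (array([579.56636397,   1.33557561, 197.82754816]), [0.3241858401869789, 0.32418584018702634])
[ 6.9, -24.4, 20.6, 0.4, 0.0, 0.8 , 5 ],
[ 6.6, -24.4, 20.8, 0.4, 0.0, 0.8 , 5 ],
[ 6.2, -24.3, 20.9, 0.4, 0.0, 0.8 , 5 ],
[ 5.9, -24.2, 21.1, 0.4, 0.0, 0.8 , 5 ],
[ 5.5, -24.1, 21.3, 0.4, 0.0, 0.8 , 5 ],
```

>>> move_arm([
  [7.1, -24.8, 20.5, 0.5, 0, 0.8, 5],
  [6.7, -24.8, 20.7, 0.5, 0, 0.8, 5],
  [6.3, -24.7, 20.9, 0.5, 0, 0.8, 5],
  [5.9, -24.6, 21.2, 0.5, 0, 0.8, 5],
  [5.6, -24.5, 21.4, 0.5, 0, 0.8, 5],
])

```text
clock: 6.55
tcp_pos: [480.8, -66.8, 194.5]
orientation: [0.102, 0.959, -0.039, 0.261]
contact_force: [1.0, -0.3, -2.3]
width: 15.1
grasp_force: 59.0
```

Run:
```python
from h import *
st()
plan([((525,-110,140),-14,30,4,5)])
```

```text
t 6.55 tcp [480.8 -66.8 194.5] grasp [507.4 -73.8 148. ] lean 30.6 yaw -12.5 F [ 0.96 -0.33 -2.3 ] w 15.1 58.980165123939514 q [-0.25  0.12  0.17  2.43  1.09  0.17  0.23]
[ -4.4, -7.9, 5.1, -0.1, 0.1, 0.5 , 5 ],
[ -4.5, -7.9, 5.0, -0.1, 0.1, 0.5 , 5 ],
[ -4.6, -7.9, 5.0, -0.1, 0.1, 0.5 , 5 ],
[ -4.7, -7.8, 5.0, -0.1, 0.1, 0.5 , 5 ],
```

>>> move_arm([
  [-4.4, -7.9, 5.1, 0, 0.1, 0.5, 5],
  [-4.5, -7.9, 5, 0, 0.1, 0.5, 5],
  [-4.6, -7.9, 5, 0, 0.1, 0.5, 5],
  [-4.7, -7.8, 5, 0, 0.1, 0.5, 5],
  [0, 0, 0, 0, 0, 0, 5],
])

```text
clock: 7.18
tcp_pos: [498.7, -104.3, 187.1]
orientation: [0.12, 0.958, -0.035, 0.258]
contact_force: [-0.5, -0.5, -2.1]
width: 15.3
grasp_force: 59.0
```

Run:
```python
from h import *
st()
c,s=np.cos(np.radians(-14)),np.sin(np.radians(-14))
def W(x,y): return (623.5+c*x-s*y,-219+s*x+c*y)
g=W(-35-79,60+1.8);print(g,np.hypot(*g))
plan([((*g,112),-14,30,5,5)])
```

```text
t 7.175 tcp [ 498.7 -104.3  187.1] grasp [ 524.9 -111.2  140.4] lean 30.2 yaw -14.4 F [-0.54 -0.48 -2.05] w 15.3 58.95106494426727 q [ 0.16  0.18 -0.15  2.37  1.12  0.17  0.26]
(np.float64(527.8370603525959), np.float64(-131.4566280177813)) 543.9602994074801
[ 1.5, -3.8, 5.7, -0.1, 0.0, -0.0 , 5 ],
[ 1.5, -3.8, 5.7, -0.1, 0.0, -0.0 , 5 ],
[ 1.5, -3.8, 5.7, -0.1, 0.0, -0.0 , 5 ],
[ 1.5, -3.9, 5.7, -0.1, 0.0, -0.0 , 5 ],
[ 1.5, -3.9, 5.7, -0.1, 0.0, -0.0 , 5 ],
```

>>> move_arm([
  [1.5, -3.8, 5.7, 0, 0, 0, 5],
  [1.5, -3.8, 5.7, 0, 0, 0, 5],
  [1.5, -3.8, 5.7, 0, 0, 0, 5],
  [1.5, -3.9, 5.7, 0, 0, 0, 5],
  [1.5, -3.9, 5.7, 0, 0, 0, 5],
])

```text
clock: 7.8
tcp_pos: [501.5, -123.4, 158.8]
orientation: [0.119, 0.958, -0.034, 0.258]
contact_force: [0.5, 0.1, -2.6]
width: 15.0
grasp_force: 58.9
```

Run:
```python
from h import *
st()
c,s=np.cos(np.radians(-14)),np.sin(np.radians(-14))
def W(x,y): return (623.5+c*x-s*y,-219+s*x+c*y)
plan([((*W(-35-79,20+1.8),112),-14,30,5,5)])
```

```text
t 7.8 tcp [ 501.5 -123.4  158.8] grasp [ 527.8 -130.3  112.1] lean 30.2 yaw -14.2 F [ 0.55  0.11 -2.58] w 15.0 58.94696295261383 q [ 0.33  0.26 -0.29  2.37  1.59  0.17 -0.16]
[ -0.1, -8.3, 0.1, -0.1, 0.0, -0.0 , 5 ],
[ -0.1, -8.3, 0.1, -0.1, 0.0, -0.0 , 5 ],
[ -0.1, -8.3, 0.1, -0.1, 0.0, -0.0 , 5 ],
[ -0.1, -8.3, 0.1, -0.1, 0.0, -0.0 , 5 ],
[ -0.1, -8.3, 0.1, -0.1, 0.0, -0.0 , 5 ],
```

>>> move_arm([
  [-0.1, -8.3, 0.1, 0, 0, 0, 5],
  [-0.1, -8.3, 0.1, 0, 0, 0, 5],
  [-0.1, -8.3, 0.1, 0, 0, 0, 5],
  [-0.1, -8.3, 0.1, 0, 0, 0, 5],
  [0, 0, 0, 0, 0, 0, 5],
])

```text
clock: 8.43
tcp_pos: [493.7, -156.3, 158.8]
orientation: [0.12, 0.958, -0.035, 0.258]
contact_force: [0.5, 0.2, -2.8]
width: 15.0
grasp_force: 59.0
```

Run:
```python
from h import *
st()
s=imaging.get_image("scene");t=imaging.get_image("top")
cv2.imwrite("pics/n_s.png",s);cv2.imwrite("pics/n_t.png",t)
print([proj(n,p) for n in("scene","top") for p in((604.5,-214.7,272),(623.5,-219,262),(588,-190,268))])
c=lambda i,u:cv2.resize(i[u[1]-40:u[1]+60,u[0]-33:u[0]+33],(396,600),interpolation=cv2.INTER_CUBIC)
cv2.imwrite("pics/n.png",np.hstack([c(s,(445,260)),c(t,(424,170))]))
```

```text
t 8.425 tcp [ 493.7 -156.3  158.8] grasp [ 519.9 -163.2  112.2] lean 30.2 yaw -14.3 F [ 0.52  0.21 -2.77] w 15.0 58.960989117622375 q [ 0.55  0.28 -0.44  2.36  1.58  0.17 -0.05]
[array([455.03478348, 259.4819268 ]), array([460.2674856 , 257.87597564]), array([440.69408906, 258.93882771]), array([428.26347712, 167.51909159]), array([428.52867646, 162.43114583]), array([420.4421974 , 173.00396396])]
```

View pics/n.png

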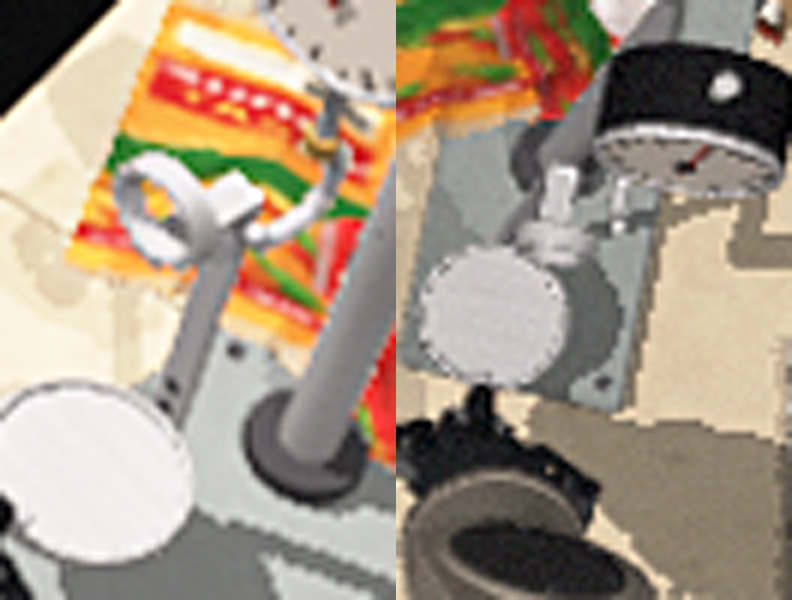

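Run:
```python
from h import *
np.set_printoptions(precision=1,suppress=True)
c,s=np.cos(np.radians(-14)),np.sin(np.radians(-14))
L=lambda p:np.array([c*(p[0]-623.5)+s*(p[1]+219),-s*(p[0]-623.5)+c*(p[1]+219),p[2]])
for nm,a,b in(("eye",(439.8,254.7),(418,170)),("tip",(455.2,259.3),(428,167)),("arm/stem top",(412+243/6,220+190/6),(391+(562-396)/6,130+170/6)),("pan",(412+95/6,220+472/6),(391+95/6,130+312/6))):
    p,e=tri(a,b);print(nm,p,L(p),e)
print("exp eye",L(np.array([519.9,-163.2,112.2])+[79*c+1.8*s,79*s-1.8*c,156]))
```

```text
eye [ 597.7 -182.6  267. ] [-33.9  29.  267. ] [0.5425906933606113, 0.5425906933608434]
tip [ 606.6 -214.4  270.2] [-17.5   0.4 270.2] [0.051676768692831554, 0.051676768692611716]
arm/stem top [ 642.7 -193.1  241.6] [ 12.3  29.8 241.6] [0.05366082924260699, 0.05366082924265521]
pan [ 600.3 -185.3   77.1] [-30.7  27.1  77.1] [1.657780644887103, 1.6577806448869201]
exp eye [-35.   27.3 268.2]
```

>>> move_arm([
  [0.4, -5.8, -0.2, 0, 0, 0, 5],
  [0.4, -5.8, -0.2, 0, 0, 0, 5],
  [0, -5.8, 0, 0, 0, 0, 5],
  [0, -5.8, 0, 0, 0, 0, 5],
  [0, -5, 0, 0, 0, 0, 5],
])

```text
clock: 9.15
tcp_pos: [486.1, -183.6, 158.9]
orientation: [0.12, 0.958, -0.035, 0.258]
contact_force: [-0.0, -0.5, -2.2]
width: 14.9
grasp_force: 59.0
```

Run:
```python
from h import *
c,s=np.cos(np.radians(-14)),np.sin(np.radians(-14))
st();q=readout.sense();g=q["tcp_pos"]+Rn.from_quat(q["orientation"]).apply([0,0,54])
e=g+[79*c+1.8*s-0,79*s-1.2*c,155.5];e[0]-=623.5;e[1]+=219
print("eye local",c*e[0]+s*e[1],-s*e[0]+c*e[1],e[2])
im=imaging.get_image("scene");t=imaging.get_image("top");
cc=lambda i,u:cv2.resize(i[u[1]-30:u[1]+40,u[0]-33:u[0]+33],(396,420),interpolation=cv2.INTER_CUBIC)
cv2.imwrite("pics/o.png",np.hstack([cc(im,(455,255)),cc(t,(428,165))]))
```

```text
t 9.15 tcp [ 486.1 -183.6  158.9] grasp [ 512.4 -190.5  112.3] lean 30.2 yaw -14.3 F [-0.04 -0.55 -2.23] w 14.9 58.95566403865814 q [ 0.74  0.3  -0.56  2.35  1.55  0.17  0.06]
eye local -35.84929143456799 -0.4871832105873004 267.7771993956082
```

View pics/o.png

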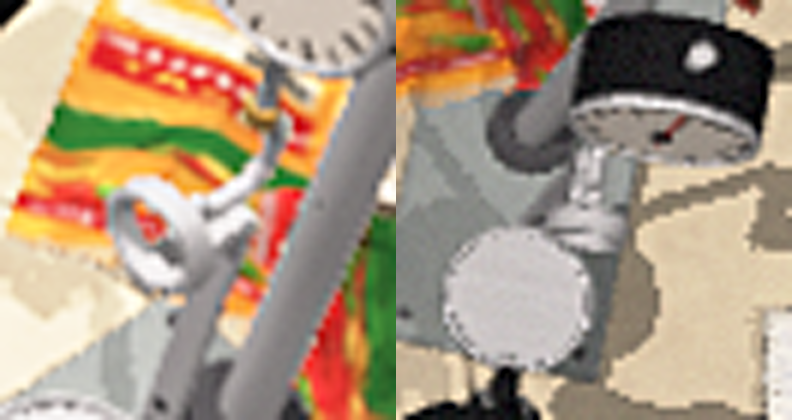

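The eye (scene crop ~(160,230), top crop ~(590,230)) stands just in front of the hook's tip and in line with the bar. I'm advancing gently.

>>> move_arm([
  [-3.1, 0, 1.8, 0, 0, 0, 5],
  [-3.1, 0, 1.8, 0, 0, 0, 5],
  [-3.1, 0, 1.8, 0, 0, 0, 5],
  [-3.1, 0, 1.8, 0, 0, 0, 5],
  [-3.1, 0, 1.8, 0, 0, 0, 5],
])

```text
clock: 9.88
tcp_pos: [503.9, -187.5, 159.0]
orientation: [0.119, 0.958, -0.035, 0.258]
contact_force: [-0.1, -0.3, -1.8]
width: 14.7
grasp_force: 59.0
```

>>> move_arm([
  [-3.1, 0, 1.8, 0, 0, 0, 5],
  [-3.1, 0, 1.8, 0, 0, 0, 5],
  [-3.1, 0, 1.8, 0, 0, 0, 5],
  [-3.1, 0, 1.8, 0, 0, 0, 5],
  [-3.1, 0, 1.8, 0, 0, 0, 5],
])

```text
clock: 10.5
tcp_pos: [521.2, -192.0, 159.0]
orientation: [0.119, 0.958, -0.035, 0.258]
contact_force: [-0.6, 0.4, -2.0]
width: 14.8
grasp_force: 59.0
```

>>> move_arm([
  [1.6, 0, 2.8, 0, 0, 0, 5],
  [1.6, 0, 2.8, 0, 0, 0, 5],
  [1.6, 0, 2.8, 0, 0, 0, 5],
  [1.6, 0, 2.8, 0, 0, 0, 5],
  [1.6, 0, 2.8, 0, 0, 0, 5],
])

```text
clock: 11.12
tcp_pos: [521.2, -192.1, 142.8]
orientation: [0.119, 0.958, -0.035, 0.258]
contact_force: [-0.8, -0.2, -2.3]
width: 15.1
grasp_force: 59.0
```

>>> move_arm([
  [0.6, 0, 1, 0, 0, 0, 5],
  [0.6, 0, 1, 0, 0, 0, 5],
  [0.6, 0, 1, 0, 0, 0, 5],
  [0.6, 0, 1, 0, 0, 0, 5],
  [0, 0, 0, 0, 0, 0, 5],
])

```text
clock: 11.75
tcp_pos: [521.1, -192.1, 138.2]
orientation: [0.119, 0.958, -0.035, 0.258]
contact_force: [0.6, -0.0, 0.0]
width: 14.8
grasp_force: 59.1
```

Run:
```python
from h import *
c,s=np.cos(np.radians(-14)),np.sin(np.radians(-14))
st();q=readout.sense();g=q["tcp_pos"]+Rn.from_quat(q["orientation"]).apply([0,0,54])
e=g+[79*c+1.8*s-0,79*s-1.2*c,155.5];e[0]-=623.5;e[1]+=219
print("eye local",c*e[0]+s*e[1],-s*e[0]+c*e[1],e[2])
```

```text
t 11.75 tcp [ 521.1 -192.1  138.2] grasp [ 547.4 -199.    91.6] lean 30.2 yaw -14.3 F [ 0.58 -0.05  0.01] w 14.8 59.056302309036255 q [ 0.73  0.4  -0.57  2.29  1.67  0.21 -0.04]
eye local 0.16748293583179194 -0.26854544695657845 247.07527874501156
```

>>> move_arm([
  [0.3, 0, 0.5, 0, 0, 0, 5],
  [0, 0, 0, 0, 0, 0, 20],
  [0, 0, 0, 0, 0, 0, 30],
  [0, 0, 0, 0, 0, 0, 45],
  [0, 0, 0, 0, 0, 0, 50],
])

```text
clock: 12.38
tcp_pos: [521.0, -192.1, 137.7]
orientation: [0.119, 0.958, -0.035, 0.258]
contact_force: [-0.1, -0.3, -0.4]
width: 42.5
grasp_force: 0.0
```

>>> move_arm([
  [0, 0, 0, 0, 0, 0, 50],
  [0, 0, 0, 0, 0, 0, 50],
  [0, 0, 0, 0, 0, 0, 50],
  [0, 0, 0, 0, 0, 0, 50],
  [0, 0, 0, 0, 0, 0, 50],
])

```text
clock: 13.0
tcp_pos: [521.0, -192.1, 137.6]
orientation: [0.119, 0.958, -0.035, 0.258]
contact_force: [-0.7, 0.4, -0.3]
width: 42.8
grasp_force: 0.0
```

Run:
```python
from h import *
st()
im=imaging.get_image("scene");t=imaging.get_image("top");cv2.imwrite("pics/p_s.png",im);cv2.imwrite("pics/p_t.png",t)
cc=lambda i,u:cv2.resize(i[u[1]-50:u[1]+50,u[0]-33:u[0]+33],(396,600),interpolation=cv2.INTER_CUBIC)
cv2.imwrite("pics/p.png",np.hstack([cc(im,(460,265)),cc(t,(428,175))]))
```

```text
t 13.0 tcp [ 521.  -192.1  137.6] grasp [ 547.3 -199.    90.9] lean 30.2 yaw -14.3 F [-0.68  0.35 -0.26] w 42.8 0.0 q [ 0.73  0.4  -0.57  2.29  1.68  0.21 -0.04]
```

View pics/p.png

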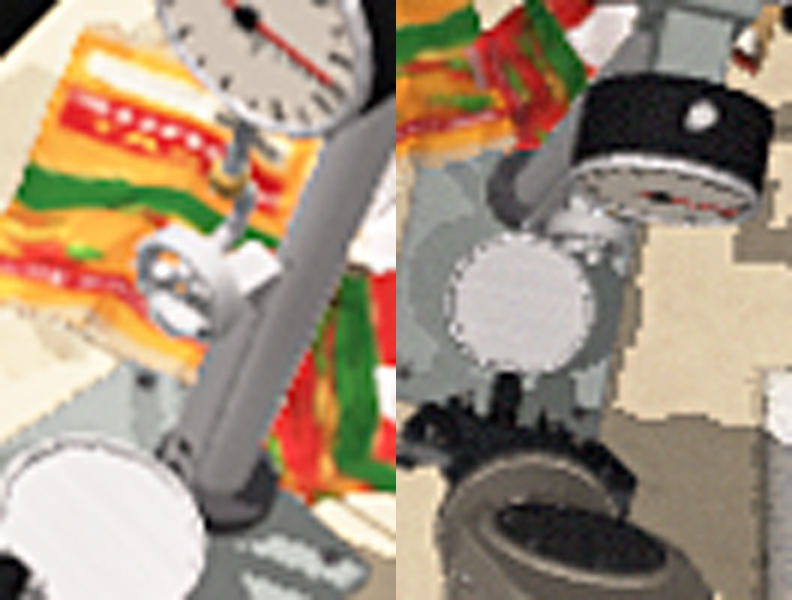

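The hanger hangs on the hook: the needle is at about a quarter turn, the eye sits on the bar (scene crop ~(185,280)), and the fingers are open beside the handle. Next I retreat and go for the weight.

Run:
```python
from h import *
np.set_printoptions(precision=1,suppress=True)
print("pan",tri((443.7,305),(415.7,175.5)))
t=cv2.imread("pics/top0.png");sc=cv2.imread("pics/scene0.png")
for nm,lo,hi in(("blue",(105,120,60),(125,255,255)),("turq",(80,120,60),(97,255,255))):
    ce=[]
    for im,b in((sc,(280,350,235,295)),(t,(295,345,200,228))):
        m=cv2.inRange(cv2.cvtColor(im,cv2.COLOR_BGR2HSV),lo,hi);mm=np.zeros_like(m);mm[b[2]:b[3],b[0]:b[1]]=m[b[2]:b[3],b[0]:b[1]]
        M=cv2.moments(mm,True);ce.append((M["m10"]/M["m00"],M["m01"]/M["m00"]))
    print(nm,ce,tri(*ce))
p=readout.sense();R=Rn.from_quat(p["orientation"]);g=p["tcp_pos"]+R.apply([0,0,54-90])
c,s=np.cos(np.radians(-14)),np.sin(np.radians(-14))
plan([(g,-14,30,5,65),((555,0,190),20,30,5,65),((574,102,150),60,30,5,65)])
```

```text
pan (array([ 627.4, -222. ,   53.7]), [0.13836933164586684, 0.13836933164577722])
blue [(296.93562231759654, 256.85407725321886), (305.2710280373832, 212.79439252336448)] (array([500.5, 180.3,  18.8]), [0.8952394794492524, 0.8952394794491622])
turq [(320.1290322580645, 279.48790322580646), (333.35135135135135, 215.63963963963963)] (array([488.7,  78.3,  19.8]), [0.8936501912112155, 0.8936501912111383])
[ -0.0, -0.1, -18.0, -0.1, 0.0, -0.0 , 65 ],
[ -0.0, -0.0, -18.0, -0.1, 0.0, -0.0 , 65 ],
[ -0.0, -0.0, -18.0, -0.1, 0.0, -0.0 , 65 ],
[ -0.0, 0.0, -18.0, -0.1, 0.0, -0.0 , 65 ],
[ 0.0, 0.0, -18.0, -0.1, 0.0, -0.0 , 65 ],

[ -3.7, 35.9, -2.8, -3.4, -0.0, -5.9 , 65 ],
[ -7.4, 35.4, -0.6, -3.4, -0.0, -5.9 , 65 ],
[ -11.0, 34.4, 1.4, -3.4, -0.0, -5.9 , 65 ],
[ -14.4, 33.0, 3.4, -3.4, -0.0, -5.9 , 65 ],
[ -17.7, 31.0, 5.3, -3.4, -0.0, -5.9 , 65 ],

[ -6.2, 14.4, 12.8, -4.0, 0.0, -6.9 , 65 ],
[ -7.9, 12.6, 13.8, -4.0, 0.0, -6.9 , 65 ],
[ -9.3, 10.6, 14.6, -4.0, 0.0, -6.9 , 65 ],
[ -10.4, 8.4, 15.3, -4.0, 0.0, -6.9 , 65 ],
[ -11.3, 6.0, 15.8, -4.0, 0.0, -6.9 , 65 ],
```

Run:
```python
from h import *
p=readout.sense();R=Rn.from_quat(p["orientation"]);g=p["tcp_pos"]+R.apply([0,0,54-90])
plan([(g,-14,30,5,65),((560,0,190),-14,30,5,70),((575,103.6,120),-14,30,5,70)])
```

```text
[ -0.0, -0.1, -18.0, -0.1, 0.0, -0.0 , 65 ],
[ -0.0, -0.0, -18.0, -0.1, 0.0, -0.0 , 65 ],
[ -0.0, -0.0, -18.0, -0.1, 0.0, -0.0 , 65 ],
[ -0.0, 0.0, -18.0, -0.1, 0.0, -0.0 , 65 ],
[ 0.0, 0.0, -18.0, -0.1, 0.0, -0.0 , 65 ],

[ -3.8, 39.1, -2.7, 0.0, 0.0, 0.0 , 70 ],
[ -3.8, 39.1, -2.7, 0.0, 0.0, 0.0 , 70 ],
[ -3.8, 39.1, -2.7, 0.0, 0.0, 0.0 , 70 ],
[ -3.8, 39.1, -2.7, 0.0, 0.0, 0.0 , 70 ],
[ -3.8, 39.1, -2.7, 0.0, 0.0, 0.0 , 70 ],

[ 8.8, 20.8, 11.1, 0.0, 0.0, 0.0 , 70 ],
[ 8.8, 20.8, 11.1, 0.0, 0.0, 0.0 , 70 ],
[ 8.8, 20.8, 11.1, 0.0, 0.0, 0.0 , 70 ],
[ 8.8, 20.8, 11.1, 0.0, 0.0, 0.0 , 70 ],
[ 8.8, 20.8, 11.1, 0.0, 0.0, 0.0 , 70 ],
```

>>> move_arm([
  [0, 0, -18, 0, 0, 0, 50],
  [0, 0, -18, 0, 0, 0, 50],
  [0, 0, -18, 0, 0, 0, 50],
  [0, 0, -18, 0, 0, 0, 50],
  [0, 0, -18, 0, 0, 0, 60],
])

```text
clock: 13.72
tcp_pos: [476.9, -180.2, 215.9]
orientation: [0.119, 0.958, -0.035, 0.258]
contact_force: [-0.5, 0.1, 1.0]
width: 51.2
grasp_force: 0.0
```

>>> move_arm([
  [-3.8, 39.1, -2.7, 0, 0, 0, 70],
  [-3.8, 39.1, -2.7, 0, 0, 0, 70],
  [-3.8, 39.1, -2.7, 0, 0, 0, 70],
  [-3.8, 39.1, -2.7, 0, 0, 0, 70],
  [-3.8, 39.1, -2.7, 0, 0, 0, 70],
])

```text
clock: 14.35
tcp_pos: [535.0, 7.8, 236.1]
orientation: [0.119, 0.958, -0.035, 0.258]
contact_force: [-0.2, -1.1, 0.7]
width: 59.7
grasp_force: 0.0
```

Run:
```python
from h import *
st()
plan([((575,103.6,120),-14,30,5,70)])
```

```text
t 14.35 tcp [535.    7.8 236.1] grasp [561.3   0.9 189.4] lean 30.2 yaw -14.3 F [-0.16 -1.07  0.71] w 59.7 0.0 q [ 0.52  0.21 -0.84  2.24  1.02  0.5   0.19]
[ 9.0, 20.6, 10.7, -0.1, 0.0, -0.0 , 70 ],
[ 9.0, 20.6, 10.7, -0.1, 0.0, -0.0 , 70 ],
[ 9.0, 20.6, 10.8, -0.1, 0.0, -0.0 , 70 ],
[ 8.9, 20.5, 10.8, -0.1, 0.0, -0.0 , 70 ],
[ 8.9, 20.5, 10.8, -0.1, 0.0, -0.0 , 70 ],
```

>>> move_arm([
  [9, 20.6, 10.7, 0, 0, 0, 75],
  [9, 20.6, 10.7, 0, 0, 0, 75],
  [9, 20.6, 10.8, 0, 0, 0, 75],
  [8.9, 20.5, 10.8, 0, 0, 0, 75],
  [8.9, 20.5, 10.8, 0, 0, 0, 75],
])

```text
clock: 14.98
tcp_pos: [548.9, 109.5, 165.8]
orientation: [0.119, 0.958, -0.035, 0.258]
contact_force: [0.2, -0.1, 0.7]
width: 63.7
grasp_force: 0.0
```

Run:
```python
from h import *
st()
t=imaging.get_image("top");sc=imaging.get_image("scene")
plan([((575,103.6,75),-14,30,5,75),((575,103.6,33),-14,30,5,75)])
```

```text
t 14.975 tcp [548.9 109.5 165.8] grasp [575.1 102.6 119.1] lean 30.2 yaw -14.3 F [ 0.18 -0.12  0.7 ] w 63.7 0.0 q [ 0.21  0.42 -0.8   2.22  1.35  0.66 -0.3 ]
[ 4.2, -0.1, 7.6, -0.0, 0.0, 0.0 , 75 ],
[ 4.2, -0.1, 7.6, -0.0, 0.0, 0.0 , 75 ],
[ 4.2, -0.1, 7.6, -0.0, 0.0, 0.0 , 75 ],
[ 4.2, -0.1, 7.6, -0.0, 0.0, 0.0 , 75 ],
[ 4.2, -0.1, 7.6, -0.0, 0.0, 0.0 , 75 ],

[ 4.2, 0.0, 7.3, 0.0, 0.0, 0.0 , 75 ],
[ 4.2, 0.0, 7.3, 0.0, 0.0, 0.0 , 75 ],
[ 4.2, 0.0, 7.3, 0.0, 0.0, 0.0 , 75 ],
[ 4.2, 0.0, 7.3, 0.0, 0.0, 0.0 , 75 ],
[ 4.2, 0.0, 7.3, 0.0, 0.0, 0.0 , 75 ],
```

>>> move_arm([
  [4.2, 0, 7.6, 0, 0, 0, 75],
  [4.2, 0, 7.6, 0, 0, 0, 75],
  [4.2, 0, 7.6, 0, 0, 0, 75],
  [4.2, 0, 7.6, 0, 0, 0, 75],
  [4.2, 0, 7.6, 0, 0, 0, 75],
])

```text
clock: 15.7
tcp_pos: [549.7, 108.2, 122.3]
orientation: [0.12, 0.958, -0.035, 0.258]
contact_force: [-0.6, -1.1, 0.4]
width: 64.1
grasp_force: 0.0
```

>>> move_arm([
  [4, 0, 7, 0, 0, 0, 75],
  [4, 0, 7, 0, 0, 0, 75],
  [4, 0, 7, 0, 0, 0, 75],
  [4, 0, 7, 0, 0, 0, 75],
  [4, 0, 7, 0, 0, 0, 75],
])

```text
clock: 16.32
tcp_pos: [549.9, 108.1, 82.0]
orientation: [0.119, 0.958, -0.035, 0.258]
contact_force: [-0.3, -0.4, -0.4]
width: 64.1
grasp_force: 0.0
```

Run:
```python
from h import *
st()
```

```text
t 16.325 tcp [549.9 108.1  82. ] grasp [576.2 101.2  35.3] lean 30.2 yaw -14.3 F [-0.29 -0.39 -0.35] w 64.1 0.0 q [ 0.15  0.6  -0.73  2.25  1.66  0.7  -0.59]
```

>>> move_arm([
  [0.8, 2, -0.5, 0, 0, 0, 75],
  [0, 0, 0, 0, 0, 0, 60],
  [0, 0, 0, 0, 0, 0, 40],
  [0, 0, 0, 0, 0, 0, 40],
  [0, 0, 0, 0, 0, 0, 40],
])

```text
clock: 16.95
tcp_pos: [549.5, 110.3, 83.2]
orientation: [0.119, 0.958, -0.035, 0.259]
contact_force: [-5.0, -1.3, 8.2]
width: 39.8
grasp_force: 59.2
```

Run:
```python
from h import *
st()
c,s=np.cos(np.radians(-14)),np.sin(np.radians(-14))
def W(x,y): return (623.5+c*x-s*y,-219+s*x+c*y)
plan([((574,103,120),-14,30,5,40),((540,0,170),-14,30,5,40)])
```

```text
t 16.95 tcp [549.5 110.3  83.2] grasp [575.9 103.4  36.5] lean 30.2 yaw -14.3 F [-4.95 -1.31  8.22] w 39.8 59.17931318166666 q [ 0.14  0.59 -0.73  2.25  1.66  0.7  -0.59]
[ -8.2, -0.3, -14.6, -0.1, 0.0, -0.0 , 40 ],
[ -8.2, -0.3, -14.6, -0.1, 0.0, -0.0 , 40 ],
[ -8.1, -0.3, -14.6, -0.1, 0.0, -0.0 , 40 ],
[ -8.1, -0.3, -14.6, -0.1, 0.0, -0.0 , 40 ],
[ -8.1, -0.3, -14.6, -0.1, 0.0, -0.0 , 40 ],

[ -3.6, -21.6, -9.5, 0.0, 0.0, 0.0 , 40 ],
[ -3.6, -21.6, -9.5, 0.0, 0.0, 0.0 , 40 ],
[ -3.6, -21.6, -9.5, 0.0, 0.0, 0.0 , 40 ],
[ -3.6, -21.6, -9.5, 0.0, 0.0, 0.0 , 40 ],
[ -3.6, -21.6, -9.5, 0.0, 0.0, 0.0 , 40 ],
```

>>> move_arm([
  [-8.2, 0, -14.6, 0, 0, 0, 40],
  [-8.2, 0, -14.6, 0, 0, 0, 40],
  [-8.1, 0, -14.6, 0, 0, 0, 40],
  [-8.1, 0, -14.6, 0, 0, 0, 40],
  [-8.1, 0, -14.6, 0, 0, 0, 40],
])

```text
clock: 17.58
tcp_pos: [547.7, 110.9, 166.6]
orientation: [0.119, 0.958, -0.035, 0.258]
contact_force: [0.2, 0.0, -5.0]
width: 40.1
grasp_force: 62.5
```

>>> move_arm([
  [-3.6, -21.6, -9.5, 0, 0, 0, 40],
  [-3.6, -21.6, -9.5, 0, 0, 0, 40],
  [-3.6, -21.6, -9.5, 0, 0, 0, 40],
  [-3.6, -21.6, -9.5, 0, 0, 0, 40],
  [-3.6, -21.6, -9.5, 0, 0, 0, 40],
])

```text
clock: 18.2
tcp_pos: [512.8, 7.9, 216.9]
orientation: [0.119, 0.958, -0.035, 0.258]
contact_force: [0.1, -0.1, -5.0]
width: 40.2
grasp_force: 62.5
```

Run:
```python
from h import *
st()
for n in("scene","top"):
    im=imaging.get_image(n);cv2.imwrite(f"pics/w_{n}.png",im)
sc=cv2.imread("pics/w_scene.png");t=cv2.imread("pics/w_top.png")
g=(540,0,170)
for n,im in(("scene",sc),("top",t)):
    u=proj(n,g).astype(int);print(n,u)
a=[cv2.resize(im[u[1]-35:u[1]+35,u[0]-35:u[0]+35],(380,380),interpolation=cv2.INTER_CUBIC) for n,im in(("scene",sc),("top",t)) for u in[proj(n,g).astype(int)]]
cv2.imwrite("pics/w.png",np.hstack(a))
for n,im in(("scene",sc),("top",t)):
    u=proj(n,g).astype(int);h=cv2.cvtColor(im,cv2.COLOR_BGR2HSV);m=((h[...,1]<40)&(h[...,2]>140)).astype(np.uint8)
    k,l,stt,ce=cv2.connectedComponentsWithStats(m)
    for i in range(1,k):
        if np.hypot(*(ce[i]-u))<30 and stt[i][4]>15: print(n,stt[i],ce[i])
```

```text
t 18.2 tcp [512.8   7.9 216.9] grasp [539.    0.9 170.3] lean 30.2 yaw -14.3 F [ 0.13 -0.13 -5.04] w 40.2 62.545422979812315 q [ 0.47  0.21 -0.8   2.3   1.1   0.46  0.08]
scene [356 251]
top [357 194]
top [354 189  11   5  33] [359.03030303 190.84848485]
```

Run:
```python
from h import *
for z in(176,):print(plane("top",(359.5,188.5),z))
t=cv2.imread("pics/w_top.png");h=cv2.cvtColor(t,cv2.COLOR_BGR2HSV)
print(h[182:202,350:370,2]);print(h[182:202,350:370,1])
c,s=np.cos(np.radians(-14)),np.sin(np.radians(-14))
W=lambda x,y:(623.5+c*x-s*y,-219+s*x+c*y)
print(W(-80,0))
plan([((*W(-90,0),170),-14,30,10,40)])
```

```text
[558.46552673  -5.17514424 176.        ]
[[221 224 225 225 227 222 219 222 223 224 225 226 224 223 224 225 228 228
  228 229]
 [224 221 226 226 225 223 223 220 224 222 225 223 221 226 224 224 224 227
  229 229]
 [226 225 227 227 226 227 225 222 224 224 225 224 224 223 224 224 222 227
  226 230]
 [224 224 227 228 227 229 226 224 223 221 224 223 222 223 225 225 224 227
  226 227]
 [226 225 228 227 225 226 226 224 226 224 224 226 225 223 223 225 226 227
  224 227]
 [230 231 229 228 227 228 228 226 228 227 224 223 224 224 225 223 227 226
  228 227]
 [234 231 229 226 233 225 228 225 224 226 225 227 224 226 225 225 227 225
  226 228]
 [231 208 134 119 225 206 226 220 215 223 232 208 227 227 229 224 228 225
  227 225]
 [ 27  62  92  81 194 215 207 212 182 178 227 159 202 225 229 232 231 229
  227 226]
 [ 21  46  93  93 109  92 163 222 236 240 232 185 141 148 219 232 231 230
  233 227]
 [ 37  25  24  82 111 105 238 248 241 237 242 247 155 135 168 120 101 185
  234 231]
 [ 32  30  16  59  83  99 109 101 137 139 225 242 192 130 124  69  95 186
  224 234]
 [ 36  37  26  26  19  93 116 117 118 1
[... 2147 characters left out ...]
0  24  77  23
   58  38]
 [ 33  36  32  39  45  50  48  45  46  45  34  29  26  44  22  21  46  21
   54  76]
 [ 38  44  44  48  41  45  42  41  38  47  45  48  39  23   5  28  31  67
   73  73]]
(np.float64(545.8763418979203), np.float64(-199.6462483520266))
[ -3.9, -19.1, 2.5, -0.1, 0.0, -0.0 , 40 ],
[ -3.9, -19.1, 2.5, -0.1, 0.0, -0.0 , 40 ],
[ -3.9, -19.1, 2.5, -0.1, 0.0, -0.0 , 40 ],
[ -3.9, -19.1, 2.4, -0.1, 0.0, -0.0 , 40 ],
[ -3.9, -19.2, 2.4, -0.1, 0.0, -0.0 , 40 ],

[ -3.9, -19.2, 2.4, -0.1, 0.0, -0.0 , 40 ],
[ -3.9, -19.2, 2.4, -0.1, 0.0, -0.0 , 40 ],
[ -3.9, -19.2, 2.4, -0.1, 0.0, -0.0 , 40 ],
[ -3.9, -19.2, 2.3, -0.1, 0.0, -0.0 , 40 ],
[ -3.9, -19.2, 2.3, -0.1, 0.0, -0.0 , 40 ],
```

Run:
```python
from h import *
c,s=np.cos(np.radians(-14)),np.sin(np.radians(-14))
W=lambda x,y,z:(623.5+c*x-s*y,-219+s*x+c*y,z)
plan([(W(-95,-1,168),-14,30,10,40),(W(-50,-1,143),-14,30,5,40),(W(-12,-1,121),-14,30,5,40),(W(4,-1,106),-14,30,5,40)])
```

```text
[ -3.4, -19.2, 2.4, -0.1, 0.0, -0.0 , 40 ],
[ -3.4, -19.2, 2.4, -0.1, 0.0, -0.0 , 40 ],
[ -3.4, -19.2, 2.4, -0.1, 0.0, -0.0 , 40 ],
[ -3.4, -19.2, 2.4, -0.1, 0.0, -0.0 , 40 ],
[ -3.4, -19.3, 2.3, -0.1, 0.0, -0.0 , 40 ],

[ -3.4, -19.3, 2.3, -0.1, 0.0, -0.0 , 40 ],
[ -3.4, -19.3, 2.3, -0.1, 0.0, -0.0 , 40 ],
[ -3.4, -19.3, 2.3, -0.1, 0.0, -0.0 , 40 ],
[ -3.4, -19.3, 2.3, -0.1, 0.0, -0.0 , 40 ],
[ -3.3, -19.3, 2.2, -0.1, 0.0, -0.0 , 40 ],

[ -5.3, 0.0, 8.8, 0.0, 0.0, 0.0 , 40 ],
[ -5.3, 0.0, 8.8, 0.0, 0.0, 0.0 , 40 ],
[ -5.3, 0.0, 8.8, 0.0, 0.0, 0.0 , 40 ],
[ -5.3, 0.0, 8.8, 0.0, 0.0, 0.0 , 40 ],
[ -5.3, 0.0, 8.8, 0.0, 0.0, 0.0 , 40 ],

[ -4.4, 0.0, 7.6, 0.0, 0.0, 0.0 , 40 ],
[ -4.4, 0.0, 7.6, 0.0, 0.0, 0.0 , 40 ],
[ -4.4, 0.0, 7.6, 0.0, 0.0, 0.0 , 40 ],
[ -4.4, 0.0, 7.6, 0.0, 0.0, 0.0 , 40 ],
[ -4.4, 0.0, 7.6, 0.0, 0.0, 0.0 , 40 ],

[ -1.3, -0.0, 4.2, 0.0, 0.0, 0.0 , 40 ],
[ -1.3, -0.0, 4.2, 0.0, 0.0, 0.0 , 40 ],
[ -1.3, -0.0, 4.2, 0.0, 0.0, 0.0 , 40 ],
[ -1.3, -0.0, 4.2, 0.0, 0.0, 0.0 , 40 ],
[ -1.3, -0.0, 4.2, 0.0, 0.0, 0.0 , 40 ],
```

>>> move_arm([
  [-3.4, -19.2, 2.4, 0, 0, 0, 40],
  [-3.4, -19.2, 2.4, 0, 0, 0, 40],
  [-3.4, -19.2, 2.4, 0, 0, 0, 40],
  [-3.4, -19.2, 2.4, 0, 0, 0, 40],
  [-3.4, -19.3, 2.3, 0, 0, 0, 40],
])

```text
clock: 18.92
tcp_pos: [509.5, -89.8, 215.1]
orientation: [0.119, 0.958, -0.035, 0.258]
contact_force: [0.1, 0.2, -5.0]
width: 40.0
grasp_force: 62.6
```

>>> move_arm([
  [-3.4, -19.3, 2.3, 0, 0, 0, 40],
  [-3.4, -19.3, 2.3, 0, 0, 0, 40],
  [-3.4, -19.3, 2.3, 0, 0, 0, 40],
  [-3.4, -19.3, 2.3, 0, 0, 0, 40],
  [-3.3, -19.3, 2.2, 0, 0, 0, 40],
])

```text
clock: 19.55
tcp_pos: [505.5, -188.2, 214.2]
orientation: [0.119, 0.958, -0.034, 0.258]
contact_force: [0.8, -0.2, -4.7]
width: 40.1
grasp_force: 62.6
```

Run:
```python
from h import *
st()
c,s=np.cos(np.radians(-14)),np.sin(np.radians(-14))
W=lambda x,y,z:(623.5+c*x-s*y,-219+s*x+c*y,z)
plan([(W(-50,-1,143),-14,30,5,40),(W(-12,-1,121),-14,30,5,40)])
# pan re-measure in both views, colour blob near expected
for n in("scene","top"):
    im=imaging.get_image(n);cv2.imwrite(f"pics/x_{n}.png",im)
    u=proj(n,(623.5,-219,64)).astype(int);h=cv2.cvtColor(im,cv2.COLOR_BGR2HSV);m=((h[...,1]<22)&(h[...,2]>165)).astype(np.uint8)
    k,l,stt,ce=cv2.connectedComponentsWithStats(m)
    for i in range(1,k):
        if np.hypot(*(ce[i]-u))<25 and stt[i][4]>60: print(n,u,stt[i],ce[i],plane(n,ce[i],62))
```

```text
t 19.55 tcp [ 505.5 -188.2  214.2] grasp [ 531.7 -195.1  167.5] lean 30.1 yaw -14.2 F [ 0.76 -0.21 -4.69] w 40.1 62.55616175275776 q [ 0.95  0.25 -0.78  2.26  0.85  0.25  0.77]
[ -5.3, -0.4, 8.7, -0.1, 0.0, -0.0 , 40 ],
[ -5.3, -0.4, 8.7, -0.1, 0.0, -0.0 , 40 ],
[ -5.3, -0.4, 8.7, -0.1, 0.0, -0.0 , 40 ],
[ -5.3, -0.4, 8.7, -0.1, 0.0, -0.0 , 40 ],
[ -5.3, -0.4, 8.7, -0.1, 0.0, -0.0 , 40 ],

[ -4.4, 0.0, 7.6, 0.0, 0.0, 0.0 , 40 ],
[ -4.4, 0.0, 7.6, 0.0, 0.0, 0.0 , 40 ],
[ -4.4, 0.0, 7.6, 0.0, 0.0, 0.0 , 40 ],
[ -4.4, 0.0, 7.6, 0.0, 0.0, 0.0 , 40 ],
[ -4.4, 0.0, 7.6, 0.0, 0.0, 0.0 , 40 ],

scene [442 303] [426 275  35  44 990] [444.57070707 298.01010101] [ 641.02292906 -214.21964226   62.        ]
scene [442 303] [419 318  19  15 140] [428.51428571 324.00714286] [ 552.4000235  -223.08570055   62.        ]
top [415 175] [404 158  28  30 472] [416.68644068 173.78389831] [ 631.99685468 -224.15794386   62.        ]
```

>>> move_arm([
  [-5.3, -0.4, 8.7, 0, 0, 0, 40],
  [-5.3, -0.4, 8.7, 0, 0, 0, 40],
  [-5.3, -0.4, 8.7, 0, 0, 0, 40],
  [-5.3, -0.4, 8.7, 0, 0, 0, 40],
  [-5.3, -0.4, 8.7, 0, 0, 0, 40],
])

```text
clock: 20.27
tcp_pos: [549.2, -201.1, 189.9]
orientation: [0.119, 0.958, -0.034, 0.258]
contact_force: [-0.7, 0.4, -5.9]
width: 40.0
grasp_force: 62.5
```

>>> move_arm([
  [-4.4, 0, 7.6, 0, 0, 0, 40],
  [-4.4, 0, 7.6, 0, 0, 0, 40],
  [-4.4, 0, 7.6, 0, 0, 0, 40],
  [-4.4, 0, 7.6, 0, 0, 0, 40],
  [-4.4, 0, 7.6, 0, 0, 0, 40],
])

```text
clock: 20.9
tcp_pos: [586.0, -210.9, 168.2]
orientation: [0.119, 0.958, -0.035, 0.258]
contact_force: [-0.0, 0.4, -4.5]
width: 40.2
grasp_force: 62.5
```

Run:
```python
from h import *
st()
c,s=np.cos(np.radians(-14)),np.sin(np.radians(-14))
W=lambda x,y,z:(623.5+c*x-s*y,-219+s*x+c*y,z)
plan([(W(4,-1,106),-14,30,5,40)])
for n in("scene","top"): cv2.imwrite(f"pics/y_{n}.png",imaging.get_image(n))
im=cv2.imread("pics/y_scene.png");t=cv2.imread("pics/y_top.png")
cc=lambda i,u:cv2.resize(i[u[1]-60:u[1]+40,u[0]-33:u[0]+33],(396,600),interpolation=cv2.INTER_CUBIC)
cv2.imwrite("pics/y.png",np.hstack([cc(im,(448,290)),cc(t,(420,180))]))
```

```text
t 20.9 tcp [ 586.  -210.9  168.2] grasp [ 612.2 -217.8  121.5] lean 30.2 yaw -14.3 F [-0.02  0.36 -4.49] w 40.2 62.50368858270974 q [ 0.72  0.42 -0.57  2.13  1.13  0.25  0.52]
[ -1.1, 0.1, 4.2, -0.1, 0.0, -0.0 , 40 ],
[ -1.1, 0.1, 4.2, -0.1, 0.0, -0.0 , 40 ],
[ -1.1, 0.1, 4.2, -0.1, 0.0, -0.0 , 40 ],
[ -1.1, 0.1, 4.2, -0.1, 0.0, -0.0 , 40 ],
[ -1.1, 0.0, 4.2, -0.1, 0.0, -0.0 , 40 ],
```

View pics/y.png

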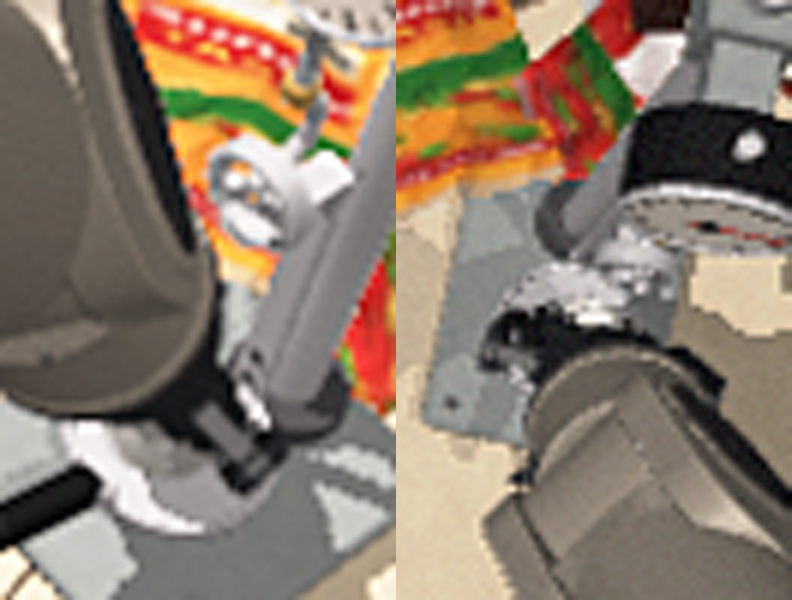

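The weight hangs in the gripper over the pan (scene crop ~(180,490)), with the wrist clear of the eye and case. I'm lowering now.

>>> move_arm([
  [-1.1, 0.1, 4.2, 0, 0, 0, 40],
  [-1.1, 0.1, 4.2, 0, 0, 0, 40],
  [-1.1, 0, 4.2, 0, 0, 0, 40],
  [-1.1, 0, 4.2, 0, 0, 0, 40],
  [-1.1, 0, 4.2, 0, 0, 0, 40],
])

```text
clock: 21.62
tcp_pos: [600.6, -214.4, 152.8]
orientation: [0.119, 0.958, -0.035, 0.258]
contact_force: [-0.9, -0.1, -5.4]
width: 40.3
grasp_force: 62.6
```

>>> move_arm([
  [0.8, 0, 1.4, 0, 0, 0, 40],
  [0.8, 0, 1.4, 0, 0, 0, 40],
  [0.8, 0, 1.4, 0, 0, 0, 40],
  [0.8, 0, 1.4, 0, 0, 0, 40],
  [0.8, 0, 1.4, 0, 0, 0, 40],
])

```text
clock: 22.25
tcp_pos: [600.4, -214.4, 145.0]
orientation: [0.119, 0.958, -0.035, 0.258]
contact_force: [-0.8, 0.9, -4.8]
width: 40.3
grasp_force: 62.6
```

```bash
python3 -c "
from h import *
st()"
```

```text
t 22.25 tcp [ 600.4 -214.4  145. ] grasp [ 626.7 -221.3   98.3] lean 30.2 yaw -14.3 F [-0.77  0.9  -4.76] w 40.3 62.566645022232024 q [ 0.65  0.47 -0.5   2.11  1.26  0.23  0.39]
```

Contact is expected about here. I'll lower in small steps.

>>> move_arm([
  [0.4, 0, 0.7, 0, 0, 0, 40],
  [0.4, 0, 0.7, 0, 0, 0, 40],
  [0.4, 0, 0.7, 0, 0, 0, 40],
  [0.4, 0, 0.7, 0, 0, 0, 40],
  [0, 0, 0, 0, 0, 0, 40],
])

```text
clock: 22.88
tcp_pos: [600.5, -214.5, 141.8]
orientation: [0.119, 0.958, -0.035, 0.258]
contact_force: [-0.8, -0.1, -2.5]
width: 40.0
grasp_force: 62.7
```

>>> move_arm([
  [0.4, 0, 0.7, 0, 0, 0, 40],
  [0.4, 0, 0.7, 0, 0, 0, 40],
  [0.4, 0, 0.7, 0, 0, 0, 40],
  [0, 0, 0, 0, 0, 0, 40],
  [0, 0, 0, 0, 0, 0, 40],
])

```text
clock: 23.5
tcp_pos: [600.5, -214.5, 139.4]
orientation: [0.119, 0.958, -0.035, 0.258]
contact_force: [-0.2, 0.2, -1.9]
width: 39.8
grasp_force: 62.8
```

>>> move_arm([
  [0.4, 0, 0.7, 0, 0, 0, 40],
  [0.4, 0, 0.7, 0, 0, 0, 40],
  [0.4, 0, 0.6, 0, 0, 0, 40],
  [0, 0, 0, 0, 0, 0, 40],
  [0, 0, 0, 0, 0, 0, 40],
])

```text
clock: 24.12
tcp_pos: [600.5, -214.5, 137.1]
orientation: [0.119, 0.958, -0.035, 0.258]
contact_force: [0.1, -0.1, -1.1]
width: 40.1
grasp_force: 62.9
```

```bash
python3 -c "
from h import *
st()"
```

```text
t 24.125 tcp [ 600.5 -214.5  137.1] grasp [ 626.7 -221.4   90.4] lean 30.2 yaw -14.3 F [ 0.08 -0.07 -1.06] w 40.1 62.87385433035524 q [ 0.64  0.48 -0.48  2.11  1.33  0.22  0.32]
```

>>> move_arm([
  [0.5, 0, 0.9, 0, 0, 0, 40],
  [0, 0, 0, 0, 0, 0, 40],
  [0, 0, 0, 0, 0, 0, 55],
  [0, 0, 0, 0, 0, 0, 65],
  [0, 0, 0, 0, 0, 0, 75],
])

```text
clock: 24.75
tcp_pos: [600.5, -214.5, 136.1]
orientation: [0.119, 0.958, -0.035, 0.258]
contact_force: [-0.0, 0.3, 0.5]
width: 64.1
grasp_force: 0.0
```

>>> move_arm([
  [0, 0, 0, 0, 0, 0, 75],
  [0, 0, 0, 0, 0, 0, 75],
  [0, 0, 0, 0, 0, 0, 75],
  [0, 0, 0, 0, 0, 0, 75],
  [0, 0, 0, 0, 0, 0, 75],
])

```text
clock: 25.38
tcp_pos: [600.5, -214.5, 136.0]
orientation: [0.119, 0.958, -0.035, 0.258]
contact_force: [-0.9, 0.3, 0.5]
width: 64.3
grasp_force: 0.0
```

```bash
python3 -c "
from h import *
st()"
```

```text
t 25.375 tcp [ 600.5 -214.5  136. ] grasp [ 626.8 -221.4   89.4] lean 30.2 yaw -14.3 F [-0.88  0.25  0.47] w 64.3 0.0 q [ 0.64  0.48 -0.48  2.12  1.34  0.22  0.31]
```

>>> move_arm([
  [0, 0, -8, 0, 0, 0, 75],
  [0, 0, -12, 0, 0, 0, 75],
  [0, 0, -14, 0, 0, 0, 75],
  [0, 0, -14, 0, 0, 0, 75],
  [0, 0, -14, 0, 0, 0, 75],
])

```text
clock: 26.0
tcp_pos: [570.0, -206.5, 190.0]
orientation: [0.119, 0.958, -0.035, 0.258]
contact_force: [0.4, -0.7, 0.1]
width: 64.1
grasp_force: 0.0
```

>>> move_arm([
  [0, 0, -14, 0, 0, 0, 75],
  [0, 0, -14, 0, 0, 0, 75],
  [0, 0, -14, 0, 0, 0, 75],
  [0, 0, -14, 0, 0, 0, 75],
  [0, 0, 0, 0, 0, 0, 75],
])

```text
clock: 26.62
tcp_pos: [543.0, -199.7, 238.7]
orientation: [0.12, 0.958, -0.035, 0.259]
contact_force: [-0.4, -0.8, 0.1]
width: 64.3
grasp_force: 0.0
```

>>> move_arm([
  [0, 20, 0, 0, 0, 0, 75],
  [0, 25, 0, 0, 0, 0, 75],
  [0, 25, 0, 0, 0, 0, 75],
  [0, 25, 0, 0, 0, 0, 75],
  [0, 20, 0, 0, 0, 0, 75],
])

```text
clock: 27.25
tcp_pos: [571.8, -86.8, 237.0]
orientation: [0.119, 0.958, -0.034, 0.258]
contact_force: [0.7, -0.2, -0.6]
width: 64.2
grasp_force: 0.0
```

Run:
```python
from h import *
st()
c,s=np.cos(np.radians(-14)),np.sin(np.radians(-14))
W=lambda x,y,z:np.array((623.5+c*x-s*y,-219+s*x+c*y,z))
im=imaging.get_image("scene");cv2.imwrite("pics/z_s.png",im);t=imaging.get_image("top");cv2.imwrite("pics/z_t.png",t)
# needle: red pixels on dial face, direction from the dial centre
for n,i in(("scene",im),("top",t)):
    h=cv2.cvtColor(i,cv2.COLOR_BGR2HSV);u0=proj(n,W(-22,0,415));m=(((h[...,0]<8)|(h[...,0]>172))&(h[...,1]>110)&(h[...,2]>90))
    ys,xs=np.nonzero(m);L=[]
    for x,y in zip(xs,ys):
        o,d=ray(n,(x,y));nx=np.array([c,s,0]);p=o+d*(nx@(W(-23,0,0)-o))/(nx@d)
        a=(p-W(-23,0,415))@[-s,c,0];b=p[2]-415
        if np.hypot(a,b)<38:L.append((a,b))
    L=np.array(L);k=np.hypot(*L.T)>15;print(n,len(L),"needle angle from top, clockwise seen from -x",np.degrees(np.arctan2(-L[k].mean(0)[0],L[k].mean(0)[1])))
# weight & pan: bright low-saturation blob size/pos
for z in(52,112):print("expected weight",z,proj("scene",W(2,-1,z)),proj("top",W(2,-1,z)))
h=cv2.cvtColor(im,cv2.COLOR_BGR2HSV)
b=cv2.cvtColor(im,cv2.COLOR_BGR2GRAY)[278:320,425:465];print("\n".join("".join(" .:-=+*#%@"[min(9,v//26)] for v in r) for r in b))
```

```text
t 27.25 tcp [571.8 -86.8 237. ] grasp [598.1 -93.7 190.3] lean 30.2 yaw -14.2 F [ 0.68 -0.25 -0.65] w 64.2 0.0 q [ 0.67  0.27 -0.78  2.17  0.94  0.42  0.48]
scene 20 needle angle from top, clockwise seen from -x -103.3318890902671
top 9 needle angle from top, clockwise seen from -x -118.06682155464416
expected weight 52 [442.63125234 305.5550507 ] [415.18035441 176.23890959]
expected weight 112 [447.40062754 293.31466916] [418.7592477  172.51513524]
@@@@@@@@@@@@@@@@@%######+::-*##***++++++
@@@@@@@@@@@@@@@%%######**=-=*##*=++++++=
@@@@@@@@@@@@@@#########***+*####*++++++=
@@@@@@@@@@@@%%##########****####*+++++=+
@@@@@@@@@@@%*##########*****###*++++++=+
@@@@@@@@@%%############*****#%#*+++++=+*
@@@@@@@@%###############****#%#++++++=++
@@@@@@%%################****#%*+++++++++
@@@@%##################*****##*+++++=+*+
@@@%%##################*******++++++++++
@@%#####################*****++++++=++++
@%######%%%%%%%####%%@%#****+++++++=++++
*####*#%####***+#%@@@@@@%***++:=*++=++++
###**+*#*++***%@@@@@@@@@@%++++:-++=++++=
##**++=*%##%%@@@@@@@@@@@@@*+++==+++++++=
***++++%@@%%#%@@@@@@@@@@@@@+==+
[... 375 characters left out ...]
...
#+++++**+=-===+**##########*++#%##=-:...
%+++++**+--==+++**########*+++++*++==---
@##++++*+=-===++++********++***+=++=====
@%@++++*++====++++++++++++++****+=+=====
%@@#++++*++===++++++++++++++****+=+=====
+%%%#++++++===+++++++++++++++***+++==+*=
...+#+++++++===+++++++++++++++*++++==+#*
    -+*++++++==+++++++++++**++*+=+====*%
     -++++++++=++++++++++****+*+++====+#
     -**++++++++++++++++*+****++++=====*
     -**++++++**++++++****+**+=++======+
    .=+++++*+++++++++*+++****+++========
   .-==++++++++++++++++*+***++++========
  -**+-=+++++*+++*++++++**+++++=========
-*#%%#--=+++++++++*+****++++++==========
#%%###+--====+++++++++++++++============
%######+-====++++++++++++++-============
```

```bash
python3 -c "
from station import order
print(order.job_done())"
```

```text
the job is handed in; nothing more can be done
None
```

I hung the empty hanger on the gauge hook and let it go, then set the silver 500 g weight on its pan. The job went in at about 27 s with the gripper clear. The needle read roughly 257° (about 14.3 mm pull, against 14.7 mm expected), and in the last image the weight looked upright near the pan's centre, but the hand-in call returned no verdict.

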